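# Balance the swing-out rotor

### The job

Make the centrifuge rotor on the bench ready for a balanced run. Its four buckets must hold the four tube inserts, fully home, each straight across the hub from its twin (orange opposite orange, blue opposite blue), and the two grey balance blanks belong in the two wells of the green parking tray, fully home; at the start one blue insert and one blank are in each other's places, and the two orange ones sit side by side. Free bench can serve as a resting spot on the way; keep the inserts upright because their tubes are open, leave the wash bottle and the timer where they stand, and let go of everything at the end.

Things in the scene. Friction and masses are not known exactly. Their poses are not given: they have to be found in the camera images.
- rotor: Swing-out rotor on a black round plate (208 mm), fixed. Four open steel buckets on its own +x, +y, -x, -y axes, centres 68 mm from the hub axis (neighbours 96, facing pairs 136 mm apart). Bucket: 67 mm wide inside, 78 at the mouth; mouth at 60, inner floor at 16 mm above the bench (underside of a seated insert). Hub nut top 74 mm. Origin: hub axis at bench level, z up; turned to any angle.
- tray: Green plastic parking tray, 94 x 190 x 38 mm (211 mm long with its end lugs), fixed, with two round wells at y = +48 and -48 mm on its own long (y) axis. Well: 68 mm across with a 5 mm chamfer, inner floor 16 mm above the bench. Origin: centre of the underside at bench level, z up. Bench between tray and rotor is free from x = 0.43 to 0.53 m; taller centrifuges stand behind it.
- orange_1: orange bucket insert, four open glass tubes in its four holes (tops at 104 mm), 0.24 kg; twin of orange_2. Body 62 mm across, 70 high, flat chamfered foot 54 mm across (stands on the bench too). Steel stem, then a round orange lifting knob 18 mm across, 116 to 142 mm above the underside: pinch it from above at 131 mm. Origin: centre of underside; z up.
- orange_2: orange bucket insert, four open glass tubes in its four holes (tops at 104 mm), 0.24 kg; twin of orange_1. Body 62 mm across, 70 high, flat chamfered foot 54 mm across (stands on the bench too). Steel stem, then a round orange lifting knob 18 mm across, 116 to 142 mm above the underside: pinch it from above at 131 mm. Origin: centre of underside; z up.
- blue_1: blue bucket insert, two open glass tubes in its four holes (tops at 104 mm), 0.20 kg; twin of blue_2. Body 62 mm across, 70 high, flat chamfered foot 54 mm across (stands on the bench too). Steel stem, then a round blue lifting knob 18 mm across, 116 to 142 mm above the underside: pinch it from above at 131 mm. Origin: centre of underside; z up.
- blue_2: blue bucket insert, two open glass tubes in its four holes (tops at 104 mm), 0.20 kg; twin of blue_1. Body 62 mm across, 70 high, flat chamfered foot 54 mm across (stands on the bench too). Steel stem, then a round blue lifting knob 18 mm across, 116 to 142 mm above the underside: pinch it from above at 131 mm. Origin: centre of underside; z up.
- blank_1: grey bucket insert, solid balance blank, no tubes, 0.15 to 0.3 kg; twin of blank_2. Body 62 mm across, 70 high, flat chamfered foot 54 mm across (stands on the bench too). Steel stem, then a round grey lifting knob 18 mm across, 116 to 142 mm above the underside: pinch it from above at 131 mm. Origin: centre of underside; z up.
- blank_2: grey bucket insert, solid balance blank, no tubes, 0.15 to 0.3 kg; twin of blank_1. Body 62 mm across, 70 high, flat chamfered foot 54 mm across (stands on the bench too). Steel stem, then a round grey lifting knob 18 mm across, 116 to 142 mm above the underside: pinch it from above at 131 mm. Origin: centre of underside; z up.
- wash_bottle: White bottle with a red cap, 66 mm across, 165 mm high, loose at the right-hand end of the work area: a bystander. Origin: centre of the underside.
- timer: White bench timer with a grey display, 38 x 72 x 58 mm, loose at the right, near the front edge: a bystander. Origin: centre of the underside.

How it is judged:
By the outcome, as a careful person would: the job done as asked, in the order asked, and still so for the second after the job is handed in, with the robot touching nothing.
It also fails if it takes over 128 s, if anything falls off the work surface, if the arm or the gripper's body presses on something with over 40 N, if the wrist force passes 120 N, or if a joint passes its speed limit or range.

### The arm

A 7-joint arm with a two-finger parallel gripper is mounted at the origin on a cart in front of the work surface, level with it; the furniture and walls round the work are solid. World frame = base frame: x ahead of the robot, y to its left, z up, the work surface at z = 0. Lengths are in m, angles in rad, forces in N, time in s.
With the tool pointing down it reaches from about 0.35 to 0.9 m from the base axis. Payload 19.9 kg.
Tool frame: the origin (TCP) lies between the finger pads; the fingertips stand 25 mm ahead of it and the grasp point (between the pads) lies 6 mm ahead of it; z points along the fingers, y is the direction in which the jaws open and shut (so a half turn about z gives the same grasp; the last joint's range is limited). The gripper opens to 94 mm and grips with 3 to 60 N. Pads are 16 mm wide; open, the fingers measure 119 mm over their backs; the gripper's body (75 mm by 177 mm) begins 78 mm behind the grasp point.
Start: joints at [-1.163, 0.417, -0.01, 1.614, 0.005, 1.111, -0.053], TCP at [0.271, 0.563, 0.23] pointing down, gripper open.
Joint ranges: [-2.81, 2.81], [-0.39, 2.02], [-1.27, 1.25], [0.06, 2.57], [-1.19, 4.33], [0.19, 2], [-2.82, 2.82]. Speed limits (rad/s): [1.89, 1.89, 2.39, 2.39, 3.01, 3.01, 3.01].

### API

Orientations are given as a unit quaternion [w, x, y, z].
In Python, from rig import arm, viewer gives the robot as it stands. The module is installed in compiled form; this text tells all that it offers.
- The arm moves only by the shell command python3 -m crank 'ROWS' [FORCE]. ROWS is JSON, a list of rows, each an object of numbers: "gripper": the gripper's target within -1 to 1 (fully open at 1, half-way at 0, shut at -1); "tx", "ty", "tz": the shift along the tool's x, y, z in cm; "wx", "wy", "wz": the turn, a rotation vector about the tool's x, y, z in degrees. In form: [{"gripper": .., "tx": .., "ty": .., "tz": .., "wx": .., "wy": .., "wz": ..}, ...]. A call has 1 to 12 rows; each row is the pose to reach, as a shift and turn from the pose commanded when the call began, along the tool's axes at that moment; what a row does not reach only later rows make up. A row lasts 1/12 s, in which the tool goes at most 41.7 mm and 7.16 degrees, less where a joint would pass 70% of its speed; a pose out of reach is approached as far as the arm can. A call with a gripper value outside its range is refused whole. The fingers move at their own pace and stop on an object; FORCE is the grip in N (left out, the last holds). Time passes only in rows, so rows that repeat a pose let the fingers close. It gives the time, the measured TCP pose, the force and the opening at its end, in the units of the state.
- arm.state(): the state, without advancing time (a new reading comes with each control period).
- viewer.camera(name): name is "scene" or "top" or "wrist"; returns a dict with "image" (480x640x3 uint8, red, green, blue), "z_map" (480x640 float32, m along the optical axis (not along the pixel's ray), 0 where there is no reading), "fx", "fy", "cx", "cy" (pixels), "eye" and "rotation" of the camera in the world. Camera axes: x right, y up, looking along -z (the intrinsics and any distortion apply to the point x, -y, -z); pixel columns grow to the right and rows downward; lengths in m; the calibration is good to about 2 mm. A picture is of the moment at which its call begins.
- arm.hand_in(): hands the job in, once; it reports no verdict.
The state is a dict: "t": time; "joints": joint angles; "qd": joint speeds; "tau": joint torques, N m; "position": TCP position; "tool_rot": TCP orientation; "contact_force": force on the tool from outside, world axes, zero at the start; "torque": the same for the moment, N m; "width": finger opening in m.
Only numpy, scipy, OpenCV 4.12 (cv2) and the standard library are available. Lean on these libraries where they do the work, as an engineer would, in place of code of your own. Each camera call takes 0.05 s, during which the arm holds its last target.

## Working session

There is one attempt and no reset: what is moved stays moved. The work goes in short steps, Python scripts to look and compute and a shell command to move; the robot and the scene stay as the last step left them, time stands still between calls to the robot, and variables do not carry over. Pictures are saved under pics/ and viewed, and the job is handed in when it is done.

```bash
mkdir -p pics; ls; python3 - <<'E'
from rig import arm, viewer
import cv2
s=arm.state();print(s)
for n in ("scene","top","wrist"):
    c=viewer.camera(n);cv2.imwrite(f"pics/{n}0.png",c["image"][:,:,::-1])
    print(n,c["fx"],c["fy"],c["cx"],c["cy"],c["eye"],c["rotation"],c.keys())
E
```

```text
pics
{'t': 0.0, 'joints': array([-1.16349025,  0.41797231, -0.01031107,  1.61414725,  0.00472504,
        1.11069678, -0.05300839]), 'qd': array([-0.00164575,  0.00044747,  0.00016215,  0.00064974,  0.00031131,
       -0.00024914,  0.00013581]), 'tau': array([ 3.29793756e-04, -8.51257038e+01,  6.39134198e-01, -4.25987828e+01,
       -4.88396524e-02,  1.85707142e-02,  1.88213467e-04]), 'position': array([0.27104725, 0.56279697, 0.22983759]), 'tool_rot': array([-7.96988149e-05,  2.22515470e-01,  9.74928975e-01, -5.94933163e-04]), 'contact_force': array([-0.29787821, -0.11991779, -0.03516974]), 'torque': array([-0.00174283, -0.01383344,  0.0268092 ]), 'width': 0.09386924909768782}
scene 572.2677843950785 572.2677843950785 322.12054500330754 238.1144193713405 [-0.26103434 -0.58080815  1.17713435] [ 0.83310279  0.30031315 -0.16583465 -0.43387858] dict_keys(['image', 'z_map', 'fx', 'fy', 'cx', 'cy', 'eye', 'rotation'])
top 558.6008184953183 558.6008184953183 322.38873874116877 246.7533034103476 [ 0.28110829 -0.04071327  1.55234637] [ 0.70468186  0.06314875 -0.06056015 -0.70410807] dict_keys(['image', 'z_map', 'fx', 'fy', 'cx', 'cy', 'eye', 'rotation'])
wrist 346.4787093803509 346.4787093803509 320.7912022986899 238.47839591009426 [0.2112649  0.59230426 0.38630994] [ 0.84083679 -0.09933821 -0.06247526  0.52841485] dict_keys(['image', 'z_map', 'fx', 'fy', 'cx', 'cy', 'eye', 'rotation'])
```

View pics/scene0.png

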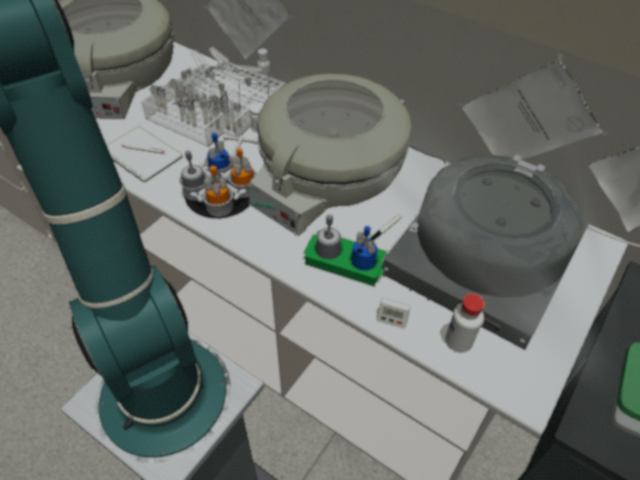

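View pics/top0.png

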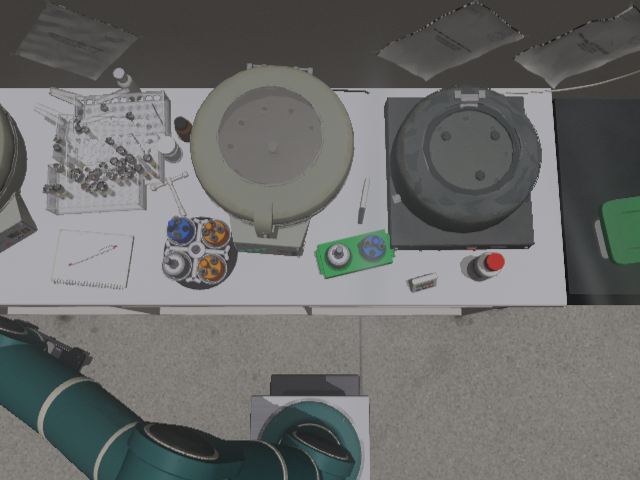

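View pics/wrist0.png

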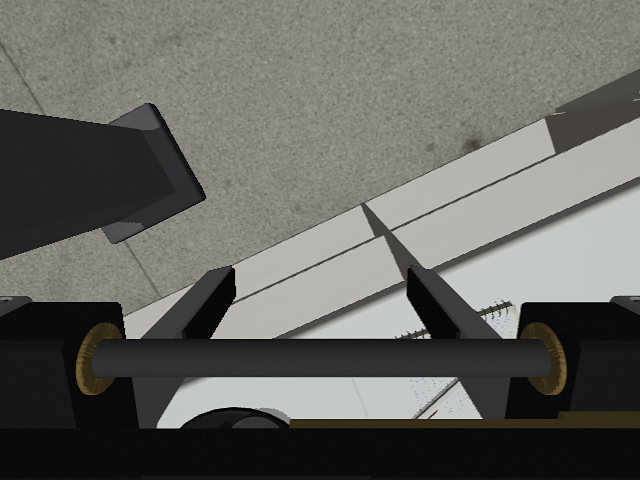

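The rotor (top view, hub about (197,250)) holds blue at (180,231), orange at (215,233) and (211,268), and a blank at (176,264). The tray holds a blank at (340,253) and a blue insert at (373,246). Next I measure positions.

```bash
cat > h.py <<'E'
import numpy as np, cv2
from rig import arm, viewer
from scipy.spatial.transform import Rotation as R
from scipy import ndimage as ni
def rot(q): return R.from_quat([q[1],q[2],q[3],q[0]]).as_matrix()
def cloud(c):
    z=c["z_map"]; v,u=np.mgrid[0:480,0:640]
    p=np.stack([(u-c["cx"])/c["fx"]*z,-(v-c["cy"])/c["fy"]*z,-z],-1)
    P=p@rot(c["rotation"]).T+c["eye"]; P[z<=0]=np.nan
    return P
def ray(c,u,v,h):
    d=rot(c["rotation"])@np.array([(u-c["cx"])/c["fx"],-(v-c["cy"])/c["fy"],-1.])
    return c["eye"]+d*(h-c["eye"][2])/d[2]
E
python3 - <<'E'
from h import *
for n in ("top","scene"):
    c=viewer.camera(n);P=cloud(c);im=c["image"]
    hsv=cv2.cvtColor(im,cv2.COLOR_RGB2HSV)
    m=(P[...,2]>.143)&(P[...,2]<.175)&(P[...,0]>.35)&(P[...,0]<.62)&(P[...,1]<.6)&(P[...,1]>-.4)
    l,k=ni.label(m)
    for i in range(1,k+1):
        q=P[l==i]
        if len(q)<5: continue
        vv,uu=np.where(l==i)
        print(n,len(q),uu.mean().round(1),vv.mean().round(1),"rayc@.155",ray(c,uu.mean(),vv.mean(),.155).round(4),"med",np.median(q,0).round(4),q[:,2].max().round(3),np.median(hsv[l==i],0))
    # bench level
    b=(np.abs(P[...,2])<.02)&(P[...,0]>.4)&(P[...,0]<.5); print("bench z",np.nanmedian(P[...,2][b]))
    # height map
    if n=="top":
        for x in np.arange(.36,.76,.02):
            print(round(x,2),[int(1000*np.nanmax(np.append(P[...,2][(abs(P[...,0]-x)<.01)&(abs(P[...,1]-y)<.02)],-1))) for y in np.arange(.56,-.36,-.04)])
s=arm.state();print(rot(s["tool_rot"]).round(3))
E
python3 - <<'E'
import cv2
for n,a,b,c,d in(("top",140,190,520,310),("scene",160,120,510,370)):
    i=cv2.imread(f"pics/{n}0.png")[b:d,a:c]; k=min(800/(c-a),600/(d-b)); cv2.imwrite(f"pics/{n}0c.png",cv2.resize(i,None,fx=k,fy=k,interpolation=2))
E
```

```text
top 162 284.4 223.7 rayc@.155 [0.5883 0.0618 0.155 ] med [0.5898 0.0685 0.1535] 0.175 [30.  12.  85.5]
top 216 445.5 219.5 rayc@.155 [ 0.5995 -0.3505  0.155 ] med [ 0.5967 -0.3482  0.1603] 0.175 [80.  6. 48.]
top 8 231.5 214.0 rayc@.155 [0.6137 0.1981 0.155 ] med [0.6135 0.1974 0.1505] 0.172 [34.  10.5 92. ]
top 23 243.5 218.9 rayc@.155 [0.6008 0.1669 0.155 ] med [0.6003 0.167  0.1512] 0.175 [26. 10. 88.]
top 47 171.5 223.1 rayc@.155 [0.5896 0.3512 0.155 ] med [0.5885 0.3502 0.1557] 0.166 [112. 130. 139.]
top 6 251.5 221.7 rayc@.155 [0.5936 0.1463 0.155 ] med [0.5939 0.1457 0.1509] 0.173 [ 27.5  11.  100. ]
top 46 208.7 226.2 rayc@.155 [0.5818 0.2555 0.155 ] med [0.5815 0.2541 0.1571] 0.164 [ 14. 167. 154.]
top 44 375.5 241.0 rayc@.155 [ 0.5434 -0.1705  0.155 ] med [ 0.543  -0.1703  0.1568] 0.167 [110. 100. 145.]
top 42 338.9 249.6 rayc@.155 [ 0.521  -0.0774  0.155 ] med [ 0.52   -0.0774  0.158 ] 0.166 [120.    7.  129.5]
top 46 166.7 259.9 rayc@.155 [0.4944 0.3589 0.155 ] med [0.4936 0.3575 0.1575] 0.169 [128.   10.5 114. ]
top 44 204.2 262.9 rayc@.155 [0.4869 0.2633 0.155 ] med [0.
[... 2531 characters left out ...]
 0.155 ] med [0.4918 0.3518 0.1547] 0.16 [102.   8. 102.]
scene 42 213.0 169.7 rayc@.155 [0.4836 0.2574 0.155 ] med [0.4839 0.2586 0.154 ] 0.159 [ 14.  218.5 131. ]
scene 516 301.1 177.3 rayc@.155 [0.5932 0.0557 0.155 ] med [0.5925 0.0547 0.1568] 0.175 [35. 26. 83.]
scene 57 329.5 218.9 rayc@.155 [ 0.5168 -0.0843  0.155 ] med [ 0.5172 -0.0836  0.1536] 0.16 [100.   8. 112.]
scene 52 367.0 229.5 rayc@.155 [ 0.5403 -0.1758  0.155 ] med [ 0.5408 -0.1752  0.1543] 0.162 [110.  154.5 139. ]
scene 403 446.5 247.0 rayc@.155 [ 0.6015 -0.3543  0.155 ] med [ 0.5953 -0.3568  0.1592] 0.175 [60. 11. 66.]
bench z -0.0006306763875407739
[[-0.901  0.434 -0.   ]
 [ 0.434  0.901 -0.001]
 [-0.    -0.001 -1.   ]]
```

View pics/top0c.png

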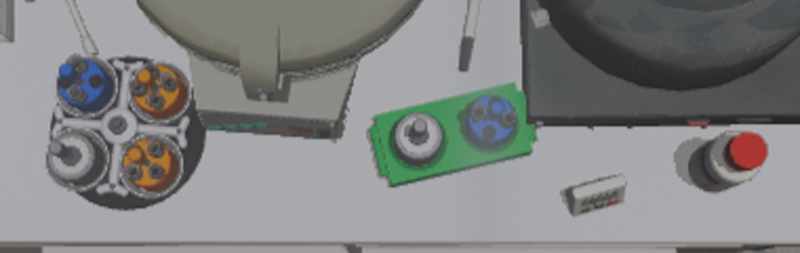

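Both cameras agree to about 2 mm once the knob's side faces are allowed for. The plan takes 4 moves:
1. Blank from D to the bench.
2. Orange from C to D.
3. Blue from the tray to C.
4. Blank from the bench to the tray well.

The jaws stay along world y throughout.

```bash
cat >> h.py <<'E'
def delta(x,y,z,tx=(-1,0,0)):
    s=arm.state();T=rot(s["tool_rot"])
    d=T.T@(np.array([x,y,z])-s["position"])*100
    X=np.array(tx,float);X/=np.linalg.norm(X);Z=np.array([0,0,-1.]);G=np.stack([X,np.cross(Z,X),Z],1)
    w=np.degrees(R.from_matrix(T.T@G).as_rotvec())
    print("t",d.round(2),"w",w.round(2),"rows>=",max(np.linalg.norm(d)/4.17,np.linalg.norm(w)/7.16).__round__(1))
E
python3 -c "
from h import *
delta(.494,.357,.25)"
```

```text
t [-29.02  -8.89  -1.98] w [ -0.03  -0.   -25.71] rows>= 7.3
```

```bash
python3 -m crank '[{"gripper":0,"tx":-14,"ty":-4.4,"tz":-2,"wz":-13},{"gripper":0,"tx":-29,"ty":-8.9,"tz":-2,"wz":-25.7},{"gripper":0,"tx":-29,"ty":-8.9,"tz":-2,"wz":-25.7},{"gripper":0,"tx":-29,"ty":-8.9,"tz":-2,"wz":-25.7},{"gripper":0,"tx":-29,"ty":-8.9,"tz":-2,"wz":-25.7},{"gripper":0,"tx":-29,"ty":-8.9,"tz":-2,"wz":-25.7},{"gripper":0,"tx":-29,"ty":-8.9,"tz":-2,"wz":-25.7},{"gripper":0,"tx":-29,"ty":-8.9,"tz":-2,"wz":-25.7},{"gripper":0,"tx":-29,"ty":-8.9,"tz":-2,"wz":-25.7},{"gripper":0,"tx":-29,"ty":-8.9,"tz":-2,"wz":-25.7},{"gripper":0,"tx":-29,"ty":-8.9,"tz":-2,"wz":-25.7},{"gripper":0,"tx":-29,"ty":-8.9,"tz":-2,"wz":-25.7}]' 15
python3 -c "
from h import *
delta(.494,.357,.25)
c=viewer.camera('wrist');cv2.imwrite('pics/w1.png',c['image'][:,:,::-1])
print(c['eye'],rot(c['rotation']))
c=viewer.camera('top');cv2.imwrite('pics/t1.png',cv2.resize(c['image'][190:310,140:460,::-1],None,fx=2.5,fy=2.5))
"
```

```text
t [-29.02  -8.89  -1.98] w [ -0.03  -0.   -25.71] rows>= 7.3
[0.21129455 0.59236891 0.3865685 ] [[ 4.33754068e-01 -8.76161116e-01 -2.10235836e-01]
 [ 9.01031119e-01  4.21930478e-01  1.00586250e-01]
 [ 5.75145896e-04 -2.33058726e-01  9.72462493e-01]]invalid input
```

View pics/w1.png

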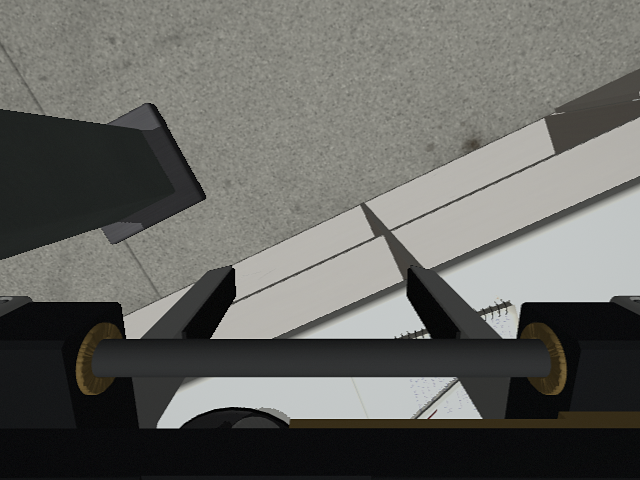

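View pics/t1.png

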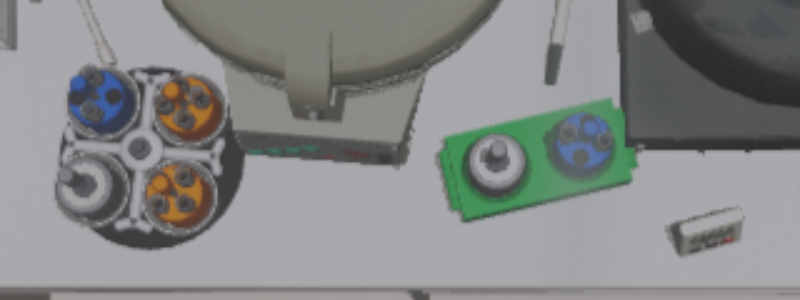

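Refused with "invalid input" and no movement. I'll try again with all the keys in each row.

```bash
python3 -m crank '[{"gripper":0,"tx":-4,"ty":-1.2,"tz":-2,"wx":0,"wy":0,"wz":-4},{"gripper":0,"tx":-29,"ty":-8.9,"tz":-2,"wx":0,"wy":0,"wz":-25.7},{"gripper":0,"tx":-29,"ty":-8.9,"tz":-2,"wx":0,"wy":0,"wz":-25.7},{"gripper":0,"tx":-29,"ty":-8.9,"tz":-2,"wx":0,"wy":0,"wz":-25.7},{"gripper":0,"tx":-29,"ty":-8.9,"tz":-2,"wx":0,"wy":0,"wz":-25.7},{"gripper":0,"tx":-29,"ty":-8.9,"tz":-2,"wx":0,"wy":0,"wz":-25.7},{"gripper":0,"tx":-29,"ty":-8.9,"tz":-2,"wx":0,"wy":0,"wz":-25.7},{"gripper":0,"tx":-29,"ty":-8.9,"tz":-2,"wx":0,"wy":0,"wz":-25.7},{"gripper":0,"tx":-29,"ty":-8.9,"tz":-2,"wx":0,"wy":0,"wz":-25.7},{"gripper":0,"tx":-29,"ty":-8.9,"tz":-2,"wx":0,"wy":0,"wz":-25.7},{"gripper":0,"tx":-29,"ty":-8.9,"tz":-2,"wx":0,"wy":0,"wz":-25.7}]' 15
python3 -c "
from h import *
delta(.494,.357,.25)
c=viewer.camera('wrist');cv2.imwrite('pics/w2.png',c['image'][:,:,::-1])
print(c['eye'],rot(c['rotation']))
"
```

```text
t: 1.27
position: [0.4932, 0.3577, 0.2504]
tool_rot: [-0.0, -0.0, 1.0, 0.0]
contact_force: [-0.0, 0.2, 0.2]
width: 0.0471
t [-0.08 -0.07  0.04] w [ 0.01 -0.02  0.03] rows>= 0.0
[0.42676737 0.35773183 0.40680462] [[-5.94579367e-04 -9.72442020e-01 -2.33144085e-01]
 [ 9.99998461e-01 -1.93405085e-04 -1.74357081e-03]
 [ 1.65043027e-03 -2.33144763e-01  9.72440639e-01]]
```

View pics/w2.png

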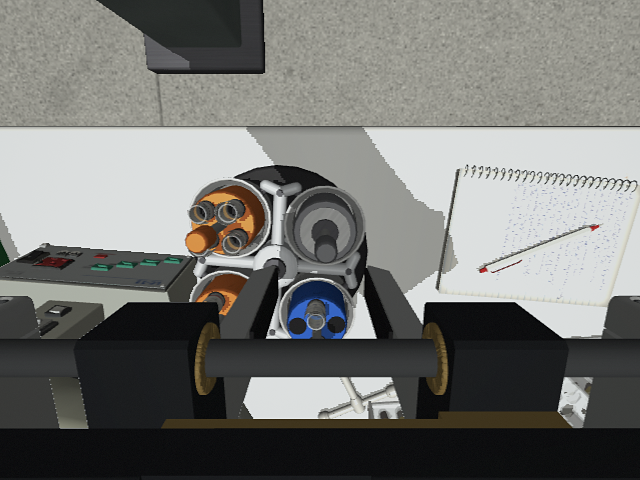

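The wrist view shows the blank's knob at about (325,248) and the orange knob at (200,240). The buckets' rims are clear too.

```bash
cat >> h.py <<'E'
def knobs(n='wrist',zb=.0,lo=.12,hi=.165,box=(.4,.62,-.3,.45)):
    c=viewer.camera(n);P=cloud(c)
    m=(P[...,2]>zb+lo)&(P[...,2]<zb+hi)&(P[...,0]>box[0])&(P[...,0]<box[1])&(P[...,1]>box[2])&(P[...,1]<box[3])
    l,k=ni.label(m)
    hsv=cv2.cvtColor(c["image"],cv2.COLOR_RGB2HSV)
    for i in range(1,k+1):
        q=P[l==i]
        if len(q)<60: continue
        t=q[q[:,2]>np.percentile(q[:,2],98)-.006]
        A=np.c_[2*q[:,:2],np.ones(len(q))]
        s,*_=np.linalg.lstsq(A,(q[:,:2]**2).sum(1),rcond=None)
        vv,uu=np.where(l==i)
        print(n,len(q),"px",uu.mean().round(),vv.mean().round(),"top med",np.median(t,0).round(4),"yrange",np.percentile(q[:,1],[2,98]).round(4),np.median(hsv[l==i],0))
    return c,P
E
python3 - <<'E'
from h import *
c,P=knobs(lo=.135,hi=.168)
im=c["image"]
# rim rings: points near z=.06, circle-fit with cv2.minEnclosingCircle in the plane around the estimated centres
for nm,x,y in (("D",.494,.357),("C",.487,.2625)):
    r=np.hypot(P[...,0]-x,P[...,1]-y)
    q=P[(abs(P[...,2]-.06)<.004)&(r>.034)&(r<.046)]
    A=np.c_[2*q[:,:2],np.ones(len(q))];s,*_=np.linalg.lstsq(A,(q[:,:2]**2).sum(1),rcond=None)
    a=np.degrees(np.arctan2(q[:,1]-y,q[:,0]-x))
    print(nm,len(q),s[:2].round(4),np.sqrt(s[2]+s[0]**2+s[1]**2).round(4),np.histogram(a,8,(-180,180))[0])
E
```

```text
wrist 647 px 200.0 239.0 top med [0.4879 0.2669 0.1596] yrange [0.2592 0.2746] [ 12. 183. 143.]
wrist 543 px 325.0 249.0 top med [0.4958 0.3617 0.1598] yrange [0.3535 0.3693] [105.   6.  76.]
wrist 331 px 50.0 331.0 top med [0.5729 0.13   0.1439] yrange [0.1193 0.1392] [30. 22. 74.]
wrist 92 px 70.0 379.0 top med [0.5988 0.1598 0.1665] yrange [0.1508 0.1663] [34. 31. 57.]
D 1061 [0.497  0.3602] 0.0398 [ 84  63 159 161 106 173 175 140]
C 865 [0.4889 0.2652] 0.0392 [135  67  18  40 158 163 143 141]
```

```bash
python3 -c "
from h import *
delta(.496,.361,.153)"
```

```text
t [-0.32  0.27  9.74] w [ 0.01 -0.02  0.1 ] rows>= 2.3
```

```bash
python3 -m crank '[{"gripper":0,"tx":-0.3,"ty":0.3,"tz":0,"wx":0,"wy":0,"wz":0},{"gripper":0,"tx":-0.3,"ty":0.3,"tz":3,"wx":0,"wy":0,"wz":0},{"gripper":0,"tx":-0.3,"ty":0.3,"tz":6,"wx":0,"wy":0,"wz":0},{"gripper":0,"tx":-0.3,"ty":0.3,"tz":8,"wx":0,"wy":0,"wz":0},{"gripper":0,"tx":-0.3,"ty":0.3,"tz":9.7,"wx":0,"wy":0,"wz":0},{"gripper":0,"tx":-0.3,"ty":0.3,"tz":9.7,"wx":0,"wy":0,"wz":0},{"gripper":0,"tx":-0.3,"ty":0.3,"tz":9.7,"wx":0,"wy":0,"wz":0},{"gripper":0,"tx":-0.3,"ty":0.3,"tz":9.7,"wx":0,"wy":0,"wz":0}]' 15
python3 -c "
from h import *
delta(.496,.361,.153)
c=viewer.camera('wrist');cv2.imwrite('pics/w3.png',c['image'][:,:,::-1])"
```

```text
t: 2.03
position: [0.4971, 0.3608, 0.1546]
tool_rot: [0.001, -0.0, 1.0, 0.0]
contact_force: [-0.1, 0.4, -0.3]
width: 0.0471
t [0.11 0.02 0.16] w [0.04 0.06 0.02] rows>= 0.0
```

View pics/w3.png

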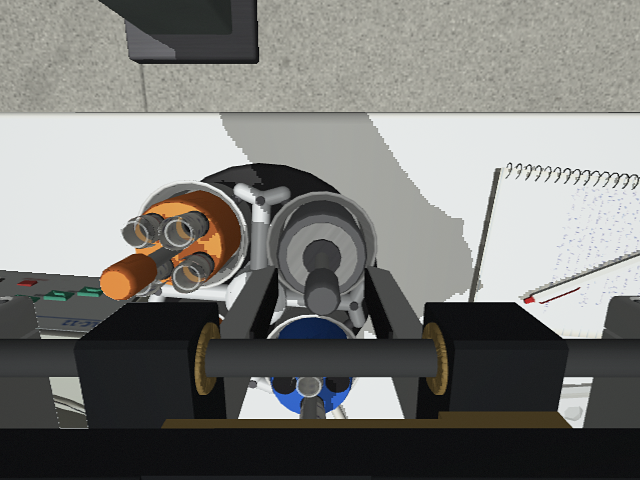

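The knob at (322,290) lies midway between the fingers. Closing.

```bash
python3 -m crank '[{"gripper":-1,"tx":0,"ty":0,"tz":0,"wx":0,"wy":0,"wz":0},{"gripper":-1,"tx":0,"ty":0,"tz":0,"wx":0,"wy":0,"wz":0},{"gripper":-1,"tx":0,"ty":0,"tz":0,"wx":0,"wy":0,"wz":0},{"gripper":-1,"tx":0,"ty":0,"tz":0,"wx":0,"wy":0,"wz":0},{"gripper":-1,"tx":0,"ty":0,"tz":0,"wx":0,"wy":0,"wz":0},{"gripper":-1,"tx":0,"ty":0,"tz":0,"wx":0,"wy":0,"wz":0}]' 25
python3 -c "
from h import *
c=viewer.camera('wrist');cv2.imwrite('pics/w4.png',c['image'][:,:,::-1])"
```

```text
t: 2.58
position: [0.4969, 0.3603, 0.1536]
tool_rot: [0.0, 0.0, 1.0, 0.0]
contact_force: [-0.8, 1.5, 1.0]
width: 0.0173
```

View pics/w4.png

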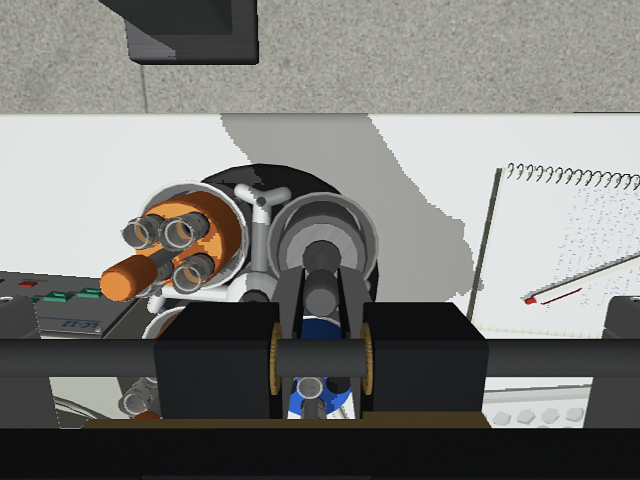

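```bash
python3 -m crank '[{"gripper":-1,"tx":0,"ty":0,"tz":-1,"wx":0,"wy":0,"wz":0},{"gripper":-1,"tx":0,"ty":0,"tz":-3,"wx":0,"wy":0,"wz":0},{"gripper":-1,"tx":0,"ty":0,"tz":-6,"wx":0,"wy":0,"wz":0},{"gripper":-1,"tx":0,"ty":0,"tz":-9,"wx":0,"wy":0,"wz":0},{"gripper":-1,"tx":0,"ty":0,"tz":-12,"wx":0,"wy":0,"wz":0},{"gripper":-1,"tx":0,"ty":0,"tz":-15,"wx":0,"wy":0,"wz":0},{"gripper":-1,"tx":0,"ty":0,"tz":-17,"wx":0,"wy":0,"wz":0},{"gripper":-1,"tx":0,"ty":0,"tz":-18,"wx":0,"wy":0,"wz":0},{"gripper":-1,"tx":0,"ty":0,"tz":-18,"wx":0,"wy":0,"wz":0},{"gripper":-1,"tx":0,"ty":0,"tz":-18,"wx":0,"wy":0,"wz":0}]' 25
python3 -c "
from h import *
delta(.465,.10,.31)
c=viewer.camera('scene');cv2.imwrite('pics/s5.png',c['image'][:,:,::-1])"
```

```text
t: 3.47
position: [0.4966, 0.3599, 0.3327]
tool_rot: [-0.0, 0.0, 1.0, -0.0]
contact_force: [-0.6, 0.3, -2.5]
width: 0.0174
t [  3.15 -25.99   2.29] w [-0.03 -0.03 -0.02] rows>= 6.3
```

View pics/s5.png

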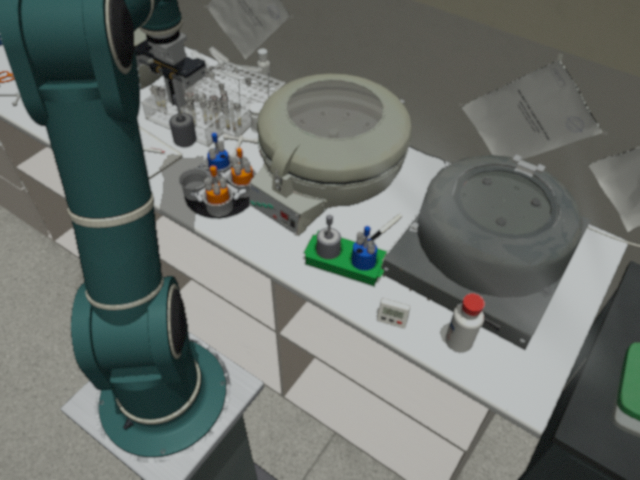

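The blank is lifted upright, at (182,128) in the scene view. Now to the bench spot.

```bash
python3 -m crank '[{"gripper":-1,"tx":0.5,"ty":-3,"tz":0,"wx":0,"wy":0,"wz":0},{"gripper":-1,"tx":1,"ty":-7,"tz":0,"wx":0,"wy":0,"wz":0},{"gripper":-1,"tx":1.5,"ty":-11,"tz":0,"wx":0,"wy":0,"wz":0},{"gripper":-1,"tx":2,"ty":-15,"tz":0,"wx":0,"wy":0,"wz":0},{"gripper":-1,"tx":2.5,"ty":-19,"tz":0,"wx":0,"wy":0,"wz":0},{"gripper":-1,"tx":3,"ty":-22,"tz":1,"wx":0,"wy":0,"wz":0},{"gripper":-1,"tx":3.2,"ty":-25,"tz":4,"wx":0,"wy":0,"wz":0},{"gripper":-1,"tx":3.2,"ty":-26,"tz":8,"wx":0,"wy":0,"wz":0},{"gripper":-1,"tx":3.2,"ty":-26,"tz":12,"wx":0,"wy":0,"wz":0},{"gripper":-1,"tx":3.2,"ty":-26,"tz":15,"wx":0,"wy":0,"wz":0},{"gripper":-1,"tx":3.2,"ty":-26,"tz":17,"wx":0,"wy":0,"wz":0},{"gripper":-1,"tx":3.2,"ty":-26,"tz":17,"wx":0,"wy":0,"wz":0}]' 25
python3 -c "
from h import *
delta(.465,.10,.137)
c=viewer.camera('scene');cv2.imwrite('pics/s6.png',cv2.resize(c['image'][120:320,140:460,::-1],None,fx=2.5,fy=2.5))"
```

```text
t: 4.52
position: [0.4618, 0.0991, 0.1588]
tool_rot: [-0.004, 0.0, 1.0, -0.001]
contact_force: [-0.7, -0.2, -2.0]
width: 0.017
t [-0.34  0.09  2.18] w [-0.16 -0.44 -0.02] rows>= 0.5
```

View pics/s6.png

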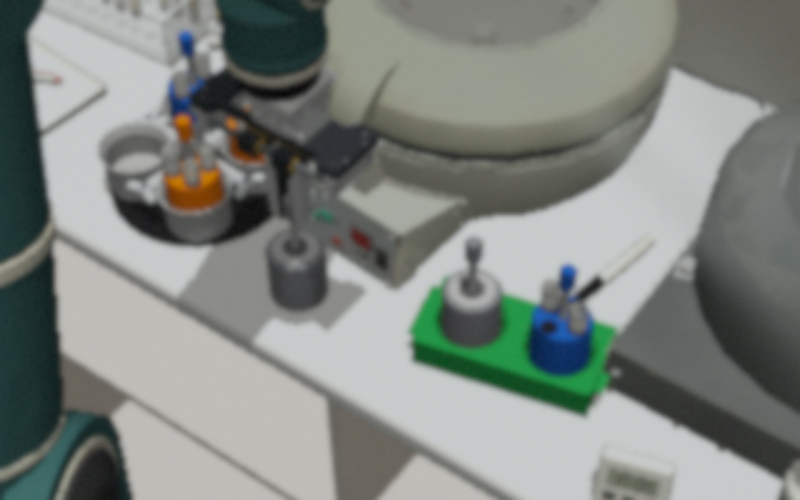

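```bash
python3 -m crank '[{"gripper":-1,"tx":0,"ty":0,"tz":0.7,"wx":0,"wy":0,"wz":0},{"gripper":-1,"tx":0,"ty":0,"tz":1.4,"wx":0,"wy":0,"wz":0},{"gripper":-1,"tx":0,"ty":0,"tz":1.8,"wx":0,"wy":0,"wz":0},{"gripper":-1,"tx":0,"ty":0,"tz":2.1,"wx":0,"wy":0,"wz":0},{"gripper":-1,"tx":0,"ty":0,"tz":2.1,"wx":0,"wy":0,"wz":0},{"gripper":-1,"tx":0,"ty":0,"tz":2.1,"wx":0,"wy":0,"wz":0}]' 25
```

```text
t: 5.07
position: [0.4649, 0.1001, 0.1427]
tool_rot: [0.0, 0.0, 1.0, 0.0]
contact_force: [0.1, 0.1, -1.2]
width: 0.0173
```

```bash
python3 -m crank '[{"gripper":-1,"tx":0,"ty":0,"tz":0.3,"wx":0,"wy":0,"wz":0},{"gripper":-1,"tx":0,"ty":0,"tz":0.5,"wx":0,"wy":0,"wz":0},{"gripper":-1,"tx":0,"ty":0,"tz":0.5,"wx":0,"wy":0,"wz":0},{"gripper":-1,"tx":0,"ty":0,"tz":0.5,"wx":0,"wy":0,"wz":0}]' 25
```

```text
t: 5.4
position: [0.4649, 0.1002, 0.1375]
tool_rot: [0.0, 0.0, 1.0, 0.0]
contact_force: [-0.4, 0.2, 0.8]
width: 0.0171
```

```bash
python3 -m crank '[{"gripper":0,"tx":0,"ty":0,"tz":0,"wx":0,"wy":0,"wz":0},{"gripper":0,"tx":0,"ty":0,"tz":0,"wx":0,"wy":0,"wz":0},{"gripper":0,"tx":0,"ty":0,"tz":0,"wx":0,"wy":0,"wz":0},{"gripper":0,"tx":0,"ty":0,"tz":0,"wx":0,"wy":0,"wz":0},{"gripper":0,"tx":0,"ty":0,"tz":-2,"wx":0,"wy":0,"wz":0},{"gripper":0,"tx":0,"ty":0,"tz":-5,"wx":0,"wy":0,"wz":0},{"gripper":0,"tx":0,"ty":0,"tz":-9,"wx":0,"wy":0,"wz":0},{"gripper":0,"tx":0,"ty":0,"tz":-11.5,"wx":0,"wy":0,"wz":0},{"gripper":0,"tx":0,"ty":0,"tz":-11.5,"wx":0,"wy":0,"wz":0},{"gripper":0,"tx":0,"ty":0,"tz":-11.5,"wx":0,"wy":0,"wz":0}]' 25
python3 -c "
from h import *
knobs(lo=.10,hi=.16,box=(.42,.51,.05,.4))
delta(.4885,.266,.25)
c=viewer.camera('scene');cv2.imwrite('pics/s7.png',cv2.resize(c['image'][120:320,140:460,::-1],None,fx=2.5,fy=2.5))"
```

```text
t: 6.23
position: [0.4652, 0.1003, 0.2536]
tool_rot: [0.001, 0.0, 1.0, 0.0]
contact_force: [-1.5, 0.1, -1.2]
width: 0.047
wrist 465 px 321.0 238.0 top med [0.464  0.101  0.1438] yrange [0.093  0.1089] [105.   6.  85.]
wrist 598 px 519.0 242.0 top med [0.4749 0.2799 0.115 ] yrange [0.268  0.2885] [ 30.  11. 101.]
wrist 1183 px 507.0 259.0 top med [0.4851 0.2598 0.1579] yrange [0.2426 0.2744] [16. 30. 97.]
wrist 479 px 487.0 272.0 top med [0.5014 0.2514 0.117 ] yrange [0.243  0.2601] [ 30.  12. 105.]
t [-2.38 16.59  0.24] w [ 0.01  0.02 -0.01] rows>= 4.0
```

View pics/s7.png

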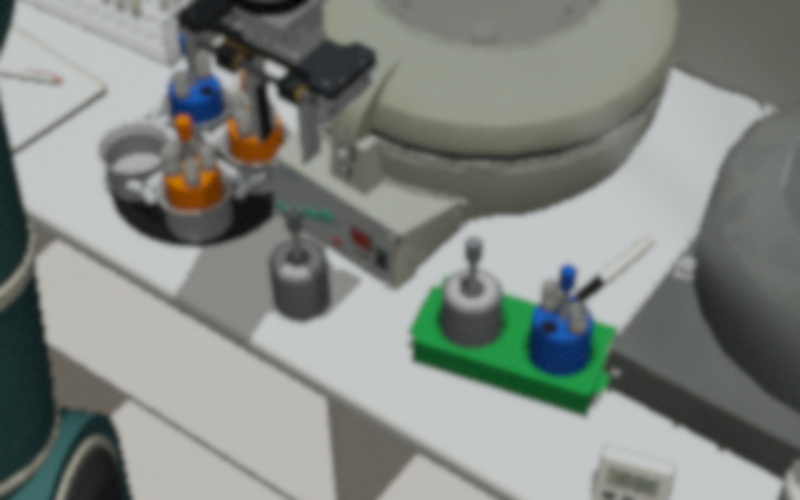

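The blank stands upright on the bench, released. The wrist camera places its knob at (.464,.101) against TCP (.465,.100), so wrist measurements are good to about 1 mm. On to C.

```bash
python3 -m crank '[{"gripper":0,"tx":-0.6,"ty":4,"tz":0,"wx":0,"wy":0,"wz":0},{"gripper":0,"tx":-1.2,"ty":8,"tz":0,"wx":0,"wy":0,"wz":0},{"gripper":0,"tx":-1.8,"ty":12,"tz":0,"wx":0,"wy":0,"wz":0},{"gripper":0,"tx":-2.3,"ty":15,"tz":0,"wx":0,"wy":0,"wz":0},{"gripper":0,"tx":-2.3,"ty":16.6,"tz":0,"wx":0,"wy":0,"wz":0},{"gripper":0,"tx":-2.3,"ty":16.6,"tz":0,"wx":0,"wy":0,"wz":0},{"gripper":0,"tx":-2.3,"ty":16.6,"tz":0,"wx":0,"wy":0,"wz":0},{"gripper":0,"tx":-2.3,"ty":16.6,"tz":0,"wx":0,"wy":0,"wz":0}]' 25
cat >> h.py <<'E'
def rim(P,nm,x,y,h,r0,r1,tol=.004):
    for _ in range(3):
        r=np.hypot(P[...,0]-x,P[...,1]-y)
        q=P[(abs(P[...,2]-h)<tol)&(r>r0)&(r<r1)]
        A=np.c_[2*q[:,:2],np.ones(len(q))];s,*_=np.linalg.lstsq(A,(q[:,:2]**2).sum(1),rcond=None)
        a=np.degrees(np.arctan2(q[:,1]-y,q[:,0]-x)); x,y=s[:2]
    print(nm,len(q),s[:2].round(4),"r",np.sqrt(s[2]+s[0]**2+s[1]**2).round(4),np.histogram(a,8,(-180,180))[0])
E
python3 -c "
from h import *
c,P=knobs(lo=.135,hi=.168,box=(.42,.62,.05,.4))
rim(P,'D',.496,.361,.06,.034,.046)
rim(P,'C',.488,.266,.06,.034,.046)
delta(.488,.266,.153)
cv2.imwrite('pics/w8.png',c['image'][:,:,::-1])"
```

```text
t: 7.0
position: [0.4877, 0.2649, 0.2516]
tool_rot: [-0.001, 0.001, 1.0, -0.001]
contact_force: [0.6, 0.3, -0.8]
width: 0.0472
wrist 496 px 112.0 213.0 top med [0.4642 0.1031 0.1435] yrange [0.0951 0.1101] [109.    6.  135.5]
wrist 541 px 322.0 246.0 top med [0.4879 0.266  0.1598] yrange [0.2578 0.2736] [ 11. 183. 138.]
wrist 130 px 251.0 389.0 top med [0.6184 0.2028 0.1514] yrange [0.2011 0.208 ] [35. 21. 68.]
D 1396 [0.4967 0.361 ] r 0.0388 [130 126 161 178 207 220 203 171]
C 1061 [0.4898 0.2661] r 0.0393 [154 157 170  23  66 167 161 163]
t [-0.03  0.14  9.89] w [-0.05 -0.04 -0.09] rows>= 2.4
```

View pics/w8.png

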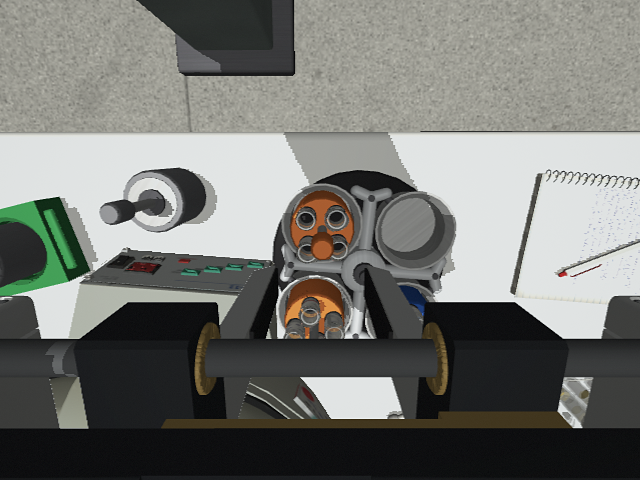

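The wrist view shows the orange knob at (322,246) and the empty bucket D at (415,228), with its fitted centre at (.4967,.3610). Descending on C and gripping.

```bash
python3 -m crank '[{"gripper":0,"tx":0,"ty":0.1,"tz":3,"wx":0,"wy":0,"wz":0},{"gripper":0,"tx":0,"ty":0.1,"tz":6,"wx":0,"wy":0,"wz":0},{"gripper":0,"tx":0,"ty":0.1,"tz":8.5,"wx":0,"wy":0,"wz":0},{"gripper":0,"tx":0,"ty":0.1,"tz":9.8,"wx":0,"wy":0,"wz":0},{"gripper":0,"tx":0,"ty":0.1,"tz":9.8,"wx":0,"wy":0,"wz":0},{"gripper":0,"tx":0,"ty":0.1,"tz":9.8,"wx":0,"wy":0,"wz":0},{"gripper":-1,"tx":0,"ty":0.1,"tz":9.8,"wx":0,"wy":0,"wz":0},{"gripper":-1,"tx":0,"ty":0.1,"tz":9.8,"wx":0,"wy":0,"wz":0},{"gripper":-1,"tx":0,"ty":0.1,"tz":9.8,"wx":0,"wy":0,"wz":0},{"gripper":-1,"tx":0,"ty":0.1,"tz":9.8,"wx":0,"wy":0,"wz":0},{"gripper":-1,"tx":0,"ty":0.1,"tz":9.8,"wx":0,"wy":0,"wz":0},{"gripper":-1,"tx":0,"ty":0.1,"tz":9.8,"wx":0,"wy":0,"wz":0}]' 25
python3 -c "
from h import *
c=viewer.camera('wrist');cv2.imwrite('pics/w9.png',c['image'][:,:,::-1])"
```

```text
t: 8.05
position: [0.488, 0.267, 0.1549]
tool_rot: [0.0, 0.0, 1.0, -0.0]
contact_force: [0.0, -1.6, 5.4]
width: 0.0174
```

View pics/w9.png

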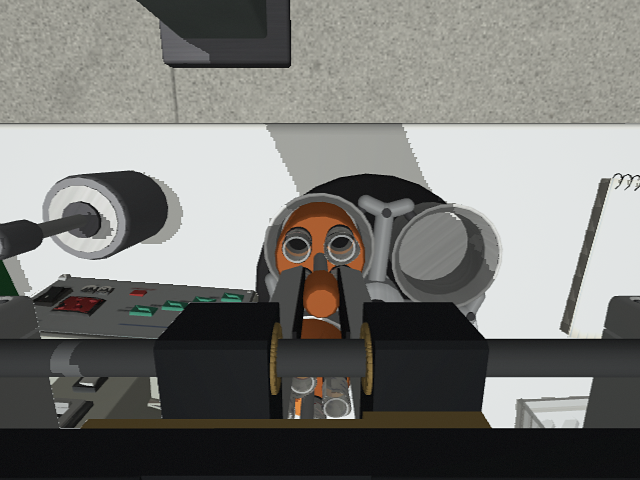

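```bash
python3 -m crank '[{"gripper":-1,"tx":0,"ty":0,"tz":-1,"wx":0,"wy":0,"wz":0},{"gripper":-1,"tx":0,"ty":0,"tz":-3,"wx":0,"wy":0,"wz":0},{"gripper":-1,"tx":0,"ty":0,"tz":-5,"wx":0,"wy":0,"wz":0},{"gripper":-1,"tx":0,"ty":0,"tz":-7.5,"wx":0,"wy":0,"wz":0},{"gripper":-1,"tx":0,"ty":0,"tz":-9,"wx":0,"wy":0,"wz":0},{"gripper":-1,"tx":0,"ty":0,"tz":-9,"wx":0,"wy":0,"wz":0},{"gripper":-1,"tx":0,"ty":0,"tz":-9,"wx":0,"wy":0,"wz":0},{"gripper":-1,"tx":0,"ty":0,"tz":-9,"wx":0,"wy":0,"wz":0}]' 25
python3 -c "
from h import *
delta(.497,.361,.24)
c=viewer.camera('wrist');cv2.imwrite('pics/w10.png',c['image'][:,:,::-1])"
```

```text
t: 8.77
position: [0.4873, 0.2669, 0.2435]
tool_rot: [-0.001, 0.0, 1.0, -0.0]
contact_force: [0.1, 0.8, -2.3]
width: 0.0172
t [-0.97  9.41  0.34] w [-0.04 -0.07 -0.01] rows>= 2.3
```

View pics/w10.png

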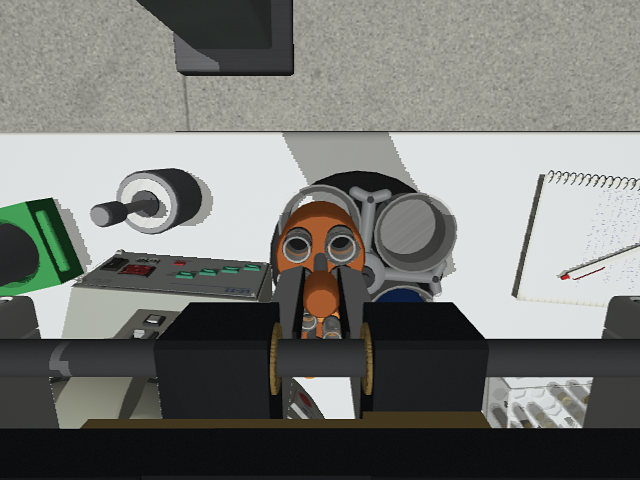

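```bash
python3 -m crank '[{"gripper":-1,"tx":-0.3,"ty":2,"tz":0,"wx":0,"wy":0,"wz":0},{"gripper":-1,"tx":-0.6,"ty":5,"tz":0,"wx":0,"wy":0,"wz":0},{"gripper":-1,"tx":-1,"ty":8,"tz":0,"wx":0,"wy":0,"wz":0},{"gripper":-1,"tx":-1,"ty":9.4,"tz":0,"wx":0,"wy":0,"wz":0},{"gripper":-1,"tx":-1,"ty":9.4,"tz":0,"wx":0,"wy":0,"wz":0},{"gripper":-1,"tx":-1,"ty":9.4,"tz":0,"wx":0,"wy":0,"wz":0},{"gripper":-1,"tx":-1,"ty":9.4,"tz":0,"wx":0,"wy":0,"wz":0},{"gripper":-1,"tx":-1,"ty":9.4,"tz":0,"wx":0,"wy":0,"wz":0}]' 25
python3 -c "
from h import *
delta(.497,.361,.154)
c=viewer.camera('wrist');P=cloud(c)
rim(P,'D',.496,.361,.06,.034,.046)
rim(P,'C',.488,.266,.06,.034,.046)
cv2.imwrite('pics/w11.png',c['image'][:,:,::-1])"
```

```text
t: 9.48
position: [0.4981, 0.3598, 0.2442]
tool_rot: [-0.0, 0.001, 1.0, -0.0]
contact_force: [-0.1, -0.9, -1.9]
width: 0.0166
t [0.1  0.13 9.02] w [-0.05 -0.01 -0.09] rows>= 2.2
D 746 [0.4967 0.3615] r 0.0388 [161 169  20   0   0  67 167 162]
C 1461 [0.4889 0.2663] r 0.0389 [189 220 221 210 191 151 132 147]
```

View pics/w11.png

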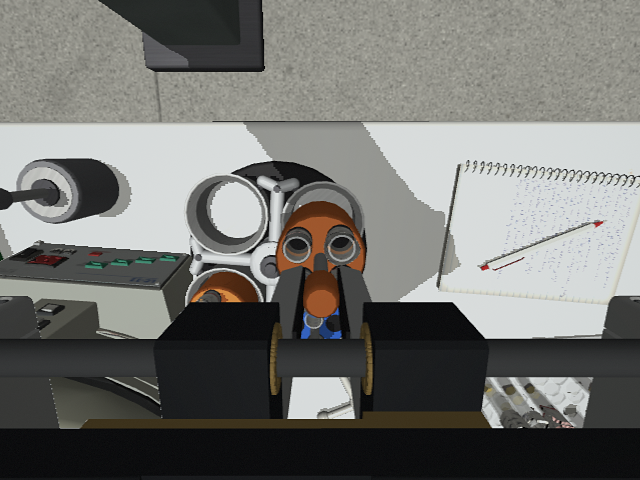

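Bucket C, now empty, fits to (.4889,.2663). The orange insert hangs over D. Lowering most of the way.

```bash
python3 -m crank '[{"gripper":-1,"tx":0.1,"ty":0.1,"tz":1.5,"wx":0,"wy":0,"wz":0},{"gripper":-1,"tx":0.1,"ty":0.1,"tz":3,"wx":0,"wy":0,"wz":0},{"gripper":-1,"tx":0.1,"ty":0.1,"tz":4.5,"wx":0,"wy":0,"wz":0},{"gripper":-1,"tx":0.1,"ty":0.1,"tz":6,"wx":0,"wy":0,"wz":0},{"gripper":-1,"tx":0.1,"ty":0.1,"tz":7,"wx":0,"wy":0,"wz":0},{"gripper":-1,"tx":0.1,"ty":0.1,"tz":8,"wx":0,"wy":0,"wz":0},{"gripper":-1,"tx":0.1,"ty":0.1,"tz":8,"wx":0,"wy":0,"wz":0},{"gripper":-1,"tx":0.1,"ty":0.1,"tz":8,"wx":0,"wy":0,"wz":0},{"gripper":-1,"tx":0.1,"ty":0.1,"tz":8,"wx":0,"wy":0,"wz":0}]' 25
```

```text
t: 10.28
position: [0.4972, 0.3622, 0.1652]
tool_rot: [0.0, 0.0, 1.0, 0.0]
contact_force: [0.2, -0.3, -1.9]
width: 0.0174
```

```bash
python3 -m crank '[{"gripper":-1,"tx":0,"ty":-0.1,"tz":0.4,"wx":0,"wy":0,"wz":0},{"gripper":-1,"tx":0,"ty":-0.1,"tz":0.8,"wx":0,"wy":0,"wz":0},{"gripper":-1,"tx":0,"ty":-0.1,"tz":1.1,"wx":0,"wy":0,"wz":0},{"gripper":-1,"tx":0,"ty":-0.1,"tz":1.1,"wx":0,"wy":0,"wz":0},{"gripper":-1,"tx":0,"ty":-0.1,"tz":1.1,"wx":0,"wy":0,"wz":0}]' 25
```

```text
t: 10.7
position: [0.4975, 0.3611, 0.1543]
tool_rot: [0.001, 0.0, 1.0, 0.0]
contact_force: [-1.2, -1.8, 9.5]
width: 0.0173
```

```bash
python3 -m crank '[{"gripper":0,"tx":0,"ty":0,"tz":0,"wx":0,"wy":0,"wz":0},{"gripper":0,"tx":0,"ty":0,"tz":0,"wx":0,"wy":0,"wz":0},{"gripper":0,"tx":0,"ty":0,"tz":0,"wx":0,"wy":0,"wz":0},{"gripper":0,"tx":0,"ty":0,"tz":0,"wx":0,"wy":0,"wz":0},{"gripper":0,"tx":0,"ty":0,"tz":-2,"wx":0,"wy":0,"wz":0},{"gripper":0,"tx":0,"ty":0,"tz":-5,"wx":0,"wy":0,"wz":0},{"gripper":0,"tx":0,"ty":0,"tz":-9,"wx":0,"wy":0,"wz":0},{"gripper":0,"tx":0,"ty":0,"tz":-11,"wx":0,"wy":0,"wz":0},{"gripper":0,"tx":0,"ty":0,"tz":-11,"wx":0,"wy":0,"wz":0},{"gripper":0,"tx":0,"ty":0,"tz":-11,"wx":0,"wy":0,"wz":0}]' 25
python3 -c "
from h import *
c,P=knobs(lo=.135,hi=.168,box=(.42,.53,.05,.4))
cv2.imwrite('pics/w12.png',c['image'][:,:,::-1])
delta(.544,-.169,.26)"
```

```text
t: 11.53
position: [0.4971, 0.3614, 0.2644]
tool_rot: [0.001, 0.0, 1.0, 0.001]
contact_force: [0.4, -0.1, -1.4]
width: 0.0473
wrist 274 px 6.0 199.0 top med [0.4654 0.1077 0.1417] yrange [0.103  0.1105] [105.   7.  45.]
wrist 483 px 319.0 241.0 top med [0.497  0.3605 0.1597] yrange [0.3522 0.3683] [ 11. 183. 132.]
t [ -4.74 -53.     0.31] w [-0.01 -0.01 -0.01] rows>= 12.8
```

View pics/w12.png

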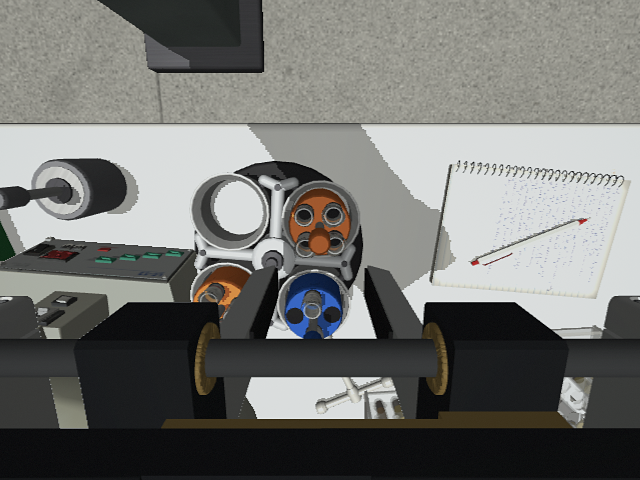

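The orange insert is seated in D; its knob top reads .1597, as it did originally. Now to the blue insert in the tray.

```bash
python3 -m crank '[{"gripper":0,"tx":0,"ty":-3,"tz":0,"wx":0,"wy":0,"wz":0},{"gripper":0,"tx":0,"ty":-7,"tz":0,"wx":0,"wy":0,"wz":0},{"gripper":0,"tx":0,"ty":-11,"tz":0,"wx":0,"wy":0,"wz":0},{"gripper":0,"tx":0,"ty":-15,"tz":0,"wx":0,"wy":0,"wz":0},{"gripper":0,"tx":0,"ty":-19,"tz":0,"wx":0,"wy":0,"wz":0},{"gripper":0,"tx":0,"ty":-23,"tz":0,"wx":0,"wy":0,"wz":0},{"gripper":0,"tx":0,"ty":-27,"tz":0,"wx":0,"wy":0,"wz":0},{"gripper":0,"tx":0,"ty":-31,"tz":0,"wx":0,"wy":0,"wz":0},{"gripper":0,"tx":0,"ty":-35,"tz":0,"wx":0,"wy":0,"wz":0},{"gripper":0,"tx":0,"ty":-39,"tz":0,"wx":0,"wy":0,"wz":0},{"gripper":0,"tx":-2,"ty":-43,"tz":0,"wx":0,"wy":0,"wz":0},{"gripper":0,"tx":-4,"ty":-45,"tz":0,"wx":0,"wy":0,"wz":0}]' 25
python3 -m crank '[{"gripper":0,"tx":-0.3,"ty":-3,"tz":0,"wx":0,"wy":0,"wz":0},{"gripper":0,"tx":-0.5,"ty":-6,"tz":0,"wx":0,"wy":0,"wz":0},{"gripper":0,"tx":-0.7,"ty":-8,"tz":0,"wx":0,"wy":0,"wz":0},{"gripper":0,"tx":-0.7,"ty":-8,"tz":0,"wx":0,"wy":0,"wz":0},{"gripper":0,"tx":-0.7,"ty":-8,"tz":0,"wx":0,"wy":0,"wz":0},{"gripper":0,"tx":-0.7,"ty":-8,"tz":0,"wx":0,"wy":0,"wz":0},{"gripper":0,"tx":-0.7,"ty":-8,"tz":0,"wx":0,"wy":0,"wz":0}]' 25
python3 -c "
from h import *
c,P=knobs(lo=.135,hi=.168,box=(.42,.6,-.3,.12))
cv2.imwrite('pics/w13.png',c['image'][:,:,::-1])
delta(.544,-.169,.153)"
```

```text
t: 12.58
position: [0.5356, -0.0932, 0.2628]
tool_rot: [-0.001, 0.002, 1.0, -0.0]
contact_force: [0.6, 0.1, -0.1]
width: 0.0469
t: 13.17
position: [0.5436, -0.1677, 0.263]
tool_rot: [-0.0, -0.001, 1.0, 0.0]
contact_force: [0.8, 0.0, 0.3]
width: 0.0473
wrist 592 px 436.0 216.0 top med [ 0.5232 -0.0776  0.1599] yrange [-0.0853 -0.0696] [105.    7.   60.5]
wrist 494 px 318.0 244.0 top med [ 0.5453 -0.1694  0.1598] yrange [-0.1779 -0.1616] [110.  184.   99.5]
wrist 1801 px 601.0 293.0 top med [0.5959 0.0437 0.166 ] yrange [0.0318 0.0982] [34. 22. 77.]
t [-0.04 -0.13 11.02] w [ 0.02 -0.03  0.08] rows>= 2.6
```

View pics/w13.png

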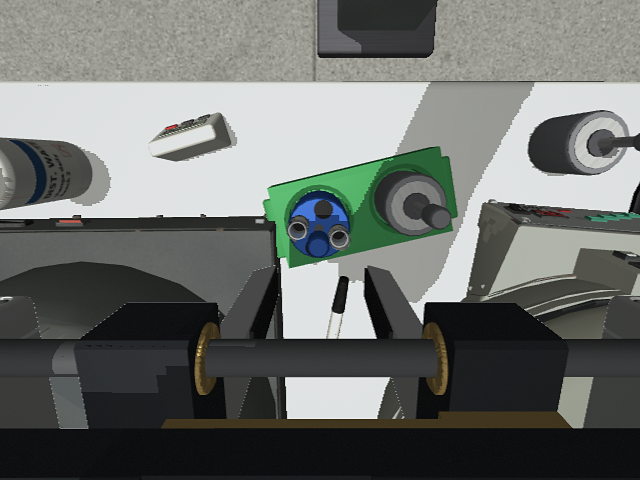

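The blue knob is at (318,244), or (.5455,-.1697). Descending and gripping.

```bash
python3 -m crank '[{"gripper":0,"tx":-0.2,"ty":-0.2,"tz":3,"wx":0,"wy":0,"wz":0},{"gripper":0,"tx":-0.2,"ty":-0.2,"tz":7,"wx":0,"wy":0,"wz":0},{"gripper":0,"tx":-0.2,"ty":-0.2,"tz":9.5,"wx":0,"wy":0,"wz":0},{"gripper":0,"tx":-0.2,"ty":-0.2,"tz":10.9,"wx":0,"wy":0,"wz":0},{"gripper":0,"tx":-0.2,"ty":-0.2,"tz":10.9,"wx":0,"wy":0,"wz":0},{"gripper":0,"tx":-0.2,"ty":-0.2,"tz":10.9,"wx":0,"wy":0,"wz":0},{"gripper":-1,"tx":-0.2,"ty":-0.2,"tz":10.9,"wx":0,"wy":0,"wz":0},{"gripper":-1,"tx":-0.2,"ty":-0.2,"tz":10.9,"wx":0,"wy":0,"wz":0},{"gripper":-1,"tx":-0.2,"ty":-0.2,"tz":10.9,"wx":0,"wy":0,"wz":0},{"gripper":-1,"tx":-0.2,"ty":-0.2,"tz":10.9,"wx":0,"wy":0,"wz":0},{"gripper":-1,"tx":-0.2,"ty":-0.2,"tz":10.9,"wx":0,"wy":0,"wz":0},{"gripper":-1,"tx":-0.2,"ty":-0.2,"tz":10.9,"wx":0,"wy":0,"wz":0}]' 25
python3 -c "
from h import *
c=viewer.camera('wrist');cv2.imwrite('pics/w14.png',c['image'][:,:,::-1])"
```

```text
t: 14.22
position: [0.546, -0.1708, 0.155]
tool_rot: [0.0, 0.0, 1.0, 0.0]
contact_force: [-0.6, 1.9, 5.7]
width: 0.0174
```

View pics/w14.png

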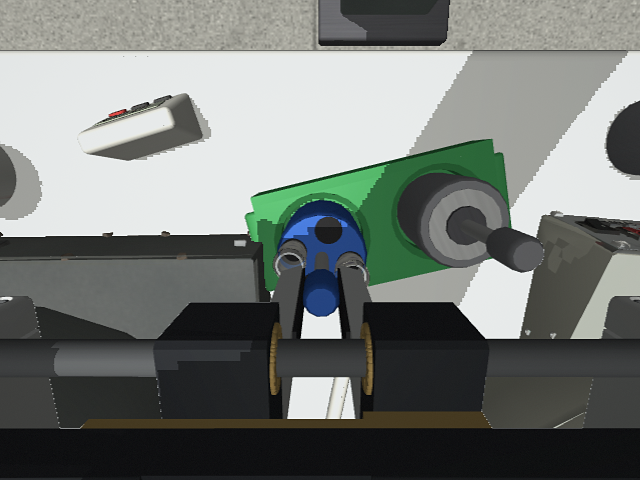

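```bash
python3 -m crank '[{"gripper":-1,"tx":0,"ty":0,"tz":-1,"wx":0,"wy":0,"wz":0},{"gripper":-1,"tx":0,"ty":0,"tz":-3,"wx":0,"wy":0,"wz":0},{"gripper":-1,"tx":0,"ty":0,"tz":-6,"wx":0,"wy":0,"wz":0},{"gripper":-1,"tx":0,"ty":0,"tz":-9,"wx":0,"wy":0,"wz":0},{"gripper":-1,"tx":0,"ty":0,"tz":-12,"wx":0,"wy":0,"wz":0},{"gripper":-1,"tx":0,"ty":0,"tz":-15,"wx":0,"wy":0,"wz":0},{"gripper":-1,"tx":0,"ty":0,"tz":-17,"wx":0,"wy":0,"wz":0},{"gripper":-1,"tx":0,"ty":0,"tz":-18,"wx":0,"wy":0,"wz":0},{"gripper":-1,"tx":0,"ty":0,"tz":-18,"wx":0,"wy":0,"wz":0},{"gripper":-1,"tx":0,"ty":0,"tz":-18,"wx":0,"wy":0,"wz":0}]' 25
python3 -c "
from h import *
delta(.489,.266,.33)
c=viewer.camera('wrist');cv2.imwrite('pics/w15.png',c['image'][:,:,::-1])
P=cloud(c); rim(P,'W2',.545,-.170,.038,.034,.045,.003)
c=viewer.camera('top');cv2.imwrite('pics/t15.png',cv2.resize(c['image'][190:310,140:460,::-1],None,fx=2.5,fy=2.5))
P=cloud(c); rim(P,'W2top',.545,-.170,.038,.034,.045,.004)
"
```

```text
t: 15.1
position: [0.5454, -0.1709, 0.3338]
tool_rot: [-0.0, 0.0, 1.0, 0.0]
contact_force: [0.2, 0.4, -2.6]
width: 0.0173
t [ 5.66 43.68  0.39] w [ 0.   -0.04 -0.02] rows>= 10.6
W2 865 [ 0.5437 -0.17  ] r 0.0396 [184 189  66   0   0  60 175 191]
W2top 0 [0. 0.] r 0.0 [0 0 0 0 0 0 0 0]
```

View pics/w15.png

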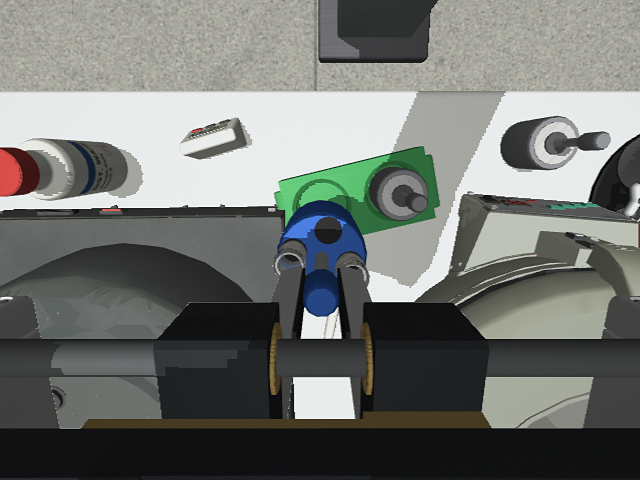

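The blue insert is held upright. Taking it to bucket C.

```bash
python3 -m crank '[{"gripper":-1,"tx":1,"ty":2,"tz":0,"wx":0,"wy":0,"wz":0},{"gripper":-1,"tx":3,"ty":5,"tz":0,"wx":0,"wy":0,"wz":0},{"gripper":-1,"tx":5,"ty":8,"tz":0,"wx":0,"wy":0,"wz":0},{"gripper":-1,"tx":5.7,"ty":12,"tz":0,"wx":0,"wy":0,"wz":0},{"gripper":-1,"tx":5.7,"ty":16,"tz":0,"wx":0,"wy":0,"wz":0},{"gripper":-1,"tx":5.7,"ty":20,"tz":0,"wx":0,"wy":0,"wz":0},{"gripper":-1,"tx":5.7,"ty":24,"tz":0,"wx":0,"wy":0,"wz":0},{"gripper":-1,"tx":5.7,"ty":28,"tz":0,"wx":0,"wy":0,"wz":0},{"gripper":-1,"tx":5.7,"ty":32,"tz":0,"wx":0,"wy":0,"wz":0},{"gripper":-1,"tx":5.7,"ty":36,"tz":0,"wx":0,"wy":0,"wz":0},{"gripper":-1,"tx":5.7,"ty":39,"tz":0,"wx":0,"wy":0,"wz":0},{"gripper":-1,"tx":5.7,"ty":41,"tz":0,"wx":0,"wy":0,"wz":0}]' 25
python3 -m crank '[{"gripper":-1,"tx":0,"ty":1,"tz":0,"wx":0,"wy":0,"wz":0},{"gripper":-1,"tx":0,"ty":2,"tz":0,"wx":0,"wy":0,"wz":0},{"gripper":-1,"tx":0,"ty":2.6,"tz":2,"wx":0,"wy":0,"wz":0},{"gripper":-1,"tx":0,"ty":2.6,"tz":5,"wx":0,"wy":0,"wz":0},{"gripper":-1,"tx":0,"ty":2.6,"tz":8,"wx":0,"wy":0,"wz":0},{"gripper":-1,"tx":0,"ty":2.6,"tz":9,"wx":0,"wy":0,"wz":0},{"gripper":-1,"tx":0,"ty":2.6,"tz":9,"wx":0,"wy":0,"wz":0},{"gripper":-1,"tx":0,"ty":2.6,"tz":9,"wx":0,"wy":0,"wz":0},{"gripper":-1,"tx":0,"ty":2.6,"tz":9,"wx":0,"wy":0,"wz":0}]' 25
python3 -c "
from h import *
delta(.489,.2663,.155)
c=viewer.camera('wrist');cv2.imwrite('pics/w16.png',c['image'][:,:,::-1])
P=cloud(c)
rim(P,'C',.488,.266,.06,.034,.046)"
```

```text
t: 16.2
position: [0.4876, 0.2424, 0.3328]
tool_rot: [-0.001, -0.001, 1.0, -0.0]
contact_force: [-0.2, 0.1, -2.5]
width: 0.0175
t: 16.95
position: [0.4896, 0.2651, 0.2461]
tool_rot: [0.001, 0.0, 1.0, 0.0]
contact_force: [0.0, -0.1, -1.5]
width: 0.0174
t [0.08 0.11 9.11] w [ 0.05  0.1  -0.05] rows>= 2.2
C 746 [0.4887 0.2658] r 0.0388 [157 167  43   0   0  44 171 164]
```

View pics/w16.png

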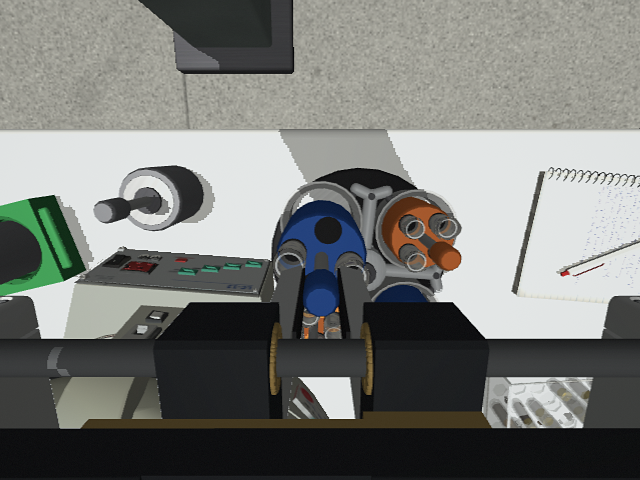

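Aligned over C to within 1 mm. Lowering.

```bash
python3 -m crank '[{"gripper":-1,"tx":0.1,"ty":0.1,"tz":1.5,"wx":0,"wy":0,"wz":0},{"gripper":-1,"tx":0.1,"ty":0.1,"tz":3,"wx":0,"wy":0,"wz":0},{"gripper":-1,"tx":0.1,"ty":0.1,"tz":4.5,"wx":0,"wy":0,"wz":0},{"gripper":-1,"tx":0.1,"ty":0.1,"tz":6,"wx":0,"wy":0,"wz":0},{"gripper":-1,"tx":0.1,"ty":0.1,"tz":7,"wx":0,"wy":0,"wz":0},{"gripper":-1,"tx":0.1,"ty":0.1,"tz":8,"wx":0,"wy":0,"wz":0},{"gripper":-1,"tx":0.1,"ty":0.1,"tz":8,"wx":0,"wy":0,"wz":0},{"gripper":-1,"tx":0.1,"ty":0.1,"tz":8,"wx":0,"wy":0,"wz":0},{"gripper":-1,"tx":0.1,"ty":0.1,"tz":8,"wx":0,"wy":0,"wz":0}]' 25
```

```text
t: 17.75
position: [0.4882, 0.2663, 0.1653]
tool_rot: [0.0, 0.0, 1.0, 0.0]
contact_force: [0.1, -0.1, -1.7]
width: 0.0172
```

```bash
python3 -m crank '[{"gripper":-1,"tx":0,"ty":0,"tz":0.4,"wx":0,"wy":0,"wz":0},{"gripper":-1,"tx":0,"ty":0,"tz":0.8,"wx":0,"wy":0,"wz":0},{"gripper":-1,"tx":0,"ty":0,"tz":1.1,"wx":0,"wy":0,"wz":0},{"gripper":-1,"tx":0,"ty":0,"tz":1.1,"wx":0,"wy":0,"wz":0},{"gripper":-1,"tx":0,"ty":0,"tz":1.1,"wx":0,"wy":0,"wz":0}]' 25
```

```text
t: 18.17
position: [0.4883, 0.2667, 0.1542]
tool_rot: [0.001, 0.0, 1.0, 0.001]
contact_force: [-0.8, 1.4, 8.4]
width: 0.0173
```

Contact at the right depth, so it is seated. Releasing and going back up.

```bash
python3 -m crank '[{"gripper":0,"tx":0,"ty":0,"tz":0,"wx":0,"wy":0,"wz":0},{"gripper":0,"tx":0,"ty":0,"tz":0,"wx":0,"wy":0,"wz":0},{"gripper":0,"tx":0,"ty":0,"tz":0,"wx":0,"wy":0,"wz":0},{"gripper":0,"tx":0,"ty":0,"tz":0,"wx":0,"wy":0,"wz":0},{"gripper":0,"tx":0,"ty":0,"tz":-2,"wx":0,"wy":0,"wz":0},{"gripper":0,"tx":0,"ty":0,"tz":-5,"wx":0,"wy":0,"wz":0},{"gripper":0,"tx":0,"ty":0,"tz":-9,"wx":0,"wy":0,"wz":0},{"gripper":0,"tx":0,"ty":0,"tz":-10,"wx":0,"wy":0,"wz":0},{"gripper":0,"tx":0,"ty":0,"tz":-10,"wx":0,"wy":0,"wz":0},{"gripper":0,"tx":0,"ty":0,"tz":-10,"wx":0,"wy":0,"wz":0}]' 25
python3 -c "
from h import *
c,P=knobs(lo=.135,hi=.168,box=(.42,.53,.05,.4))
cv2.imwrite('pics/w17.png',c['image'][:,:,::-1])
delta(.465,.101,.25)"
```

```text
t: 19.0
position: [0.4879, 0.2662, 0.2537]
tool_rot: [0.0, 0.0, 1.0, 0.0]
contact_force: [0.4, -0.3, -0.6]
width: 0.0471
wrist 488 px 111.0 212.0 top med [0.4644 0.103  0.1435] yrange [0.0953 0.1101] [110.    6.  144.5]
wrist 528 px 321.0 244.0 top med [0.4873 0.2668 0.1598] yrange [0.2589 0.275 ] [110. 184. 101.]
wrist 629 px 440.0 255.0 top med [0.4969 0.3589 0.1598] yrange [0.3515 0.367 ] [ 11. 190. 106.]
t [  2.25 -16.49   0.28] w [-0.03 -0.03 -0.02] rows>= 4.0
```

View pics/w17.png

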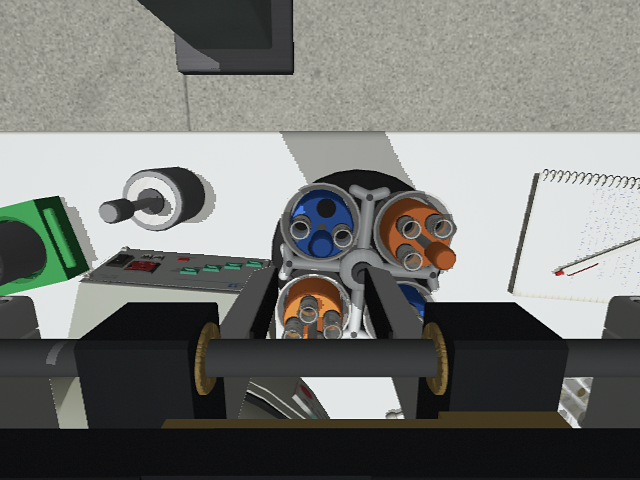

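Seated. The rotor now has blue opposite blue and orange opposite orange. Next, the parked blank.

```bash
python3 -m crank '[{"gripper":0,"tx":0.5,"ty":-4,"tz":0,"wx":0,"wy":0,"wz":0},{"gripper":0,"tx":1,"ty":-8,"tz":0,"wx":0,"wy":0,"wz":0},{"gripper":0,"tx":1.7,"ty":-12,"tz":0,"wx":0,"wy":0,"wz":0},{"gripper":0,"tx":2.3,"ty":-15,"tz":0,"wx":0,"wy":0,"wz":0},{"gripper":0,"tx":2.3,"ty":-16.5,"tz":1,"wx":0,"wy":0,"wz":0},{"gripper":0,"tx":2.3,"ty":-16.5,"tz":3,"wx":0,"wy":0,"wz":0},{"gripper":0,"tx":2.3,"ty":-16.5,"tz":3,"wx":0,"wy":0,"wz":0},{"gripper":0,"tx":2.3,"ty":-16.5,"tz":3,"wx":0,"wy":0,"wz":0},{"gripper":0,"tx":2.3,"ty":-16.5,"tz":3,"wx":0,"wy":0,"wz":0}]' 25
python3 -c "
from h import *
c,P=knobs(lo=.125,hi=.168,box=(.42,.53,.05,.15))
delta(.465,.101,.137)"
```

```text
t: 19.8
position: [0.4647, 0.1017, 0.2235]
tool_rot: [-0.0, -0.0, 1.0, -0.0]
contact_force: [-0.1, -0.8, 0.2]
width: 0.047
wrist 568 px 319.0 249.0 top med [0.4639 0.1008 0.1438] yrange [0.0929 0.1088] [105.   7.  88.]
t [-0.01 -0.07  8.68] w [-0.   -0.    0.04] rows>= 2.1
```

```bash
python3 -m crank '[{"gripper":0,"tx":0,"ty":-0.1,"tz":3,"wx":0,"wy":0,"wz":0},{"gripper":0,"tx":0,"ty":-0.1,"tz":6,"wx":0,"wy":0,"wz":0},{"gripper":0,"tx":0,"ty":-0.1,"tz":7.8,"wx":0,"wy":0,"wz":0},{"gripper":0,"tx":0,"ty":-0.1,"tz":8.6,"wx":0,"wy":0,"wz":0},{"gripper":0,"tx":0,"ty":-0.1,"tz":8.6,"wx":0,"wy":0,"wz":0},{"gripper":0,"tx":0,"ty":-0.1,"tz":8.6,"wx":0,"wy":0,"wz":0},{"gripper":-1,"tx":0,"ty":-0.1,"tz":8.6,"wx":0,"wy":0,"wz":0},{"gripper":-1,"tx":0,"ty":-0.1,"tz":8.6,"wx":0,"wy":0,"wz":0},{"gripper":-1,"tx":0,"ty":-0.1,"tz":8.6,"wx":0,"wy":0,"wz":0},{"gripper":-1,"tx":0,"ty":-0.1,"tz":8.6,"wx":0,"wy":0,"wz":0},{"gripper":-1,"tx":0,"ty":-0.1,"tz":8.6,"wx":0,"wy":0,"wz":0},{"gripper":-1,"tx":0,"ty":-0.1,"tz":8.6,"wx":0,"wy":0,"wz":0}]' 25
python3 -m crank '[{"gripper":-1,"tx":0,"ty":0,"tz":-1,"wx":0,"wy":0,"wz":0},{"gripper":-1,"tx":0,"ty":0,"tz":-3,"wx":0,"wy":0,"wz":0},{"gripper":-1,"tx":0,"ty":0,"tz":-6,"wx":0,"wy":0,"wz":0},{"gripper":-1,"tx":0,"ty":0,"tz":-9,"wx":0,"wy":0,"wz":0},{"gripper":-1,"tx":0,"ty":0,"tz":-12,"wx":0,"wy":0,"wz":0},{"gripper":-1,"tx":0,"ty":0,"tz":-15,"wx":0,"wy":0,"wz":0},{"gripper":-1,"tx":0,"ty":0,"tz":-18,"wx":0,"wy":0,"wz":0},{"gripper":-1,"tx":0,"ty":0,"tz":-19,"wx":0,"wy":0,"wz":0},{"gripper":-1,"tx":0,"ty":0,"tz":-19,"wx":0,"wy":0,"wz":0},{"gripper":-1,"tx":0,"ty":0,"tz":-19,"wx":0,"wy":0,"wz":0}]' 25
python3 -c "
from h import *
delta(.544,-.17,.33)
c=viewer.camera('wrist');cv2.imwrite('pics/w18.png',c['image'][:,:,::-1])
P=cloud(c); rim(P,'W2',.545,-.170,.038,.034,.045,.003); rim(P,'W1',.522,-.077,.038,.034,.045,.003)
"
```

```text
t: 20.85
position: [0.465, 0.1003, 0.1378]
tool_rot: [0.0, 0.0, 1.0, 0.0]
contact_force: [-0.2, 1.2, 3.7]
width: 0.017
t: 21.68
position: [0.4645, 0.1, 0.327]
tool_rot: [-0.0, 0.0, 1.0, -0.0]
contact_force: [1.1, 0.6, -2.7]
width: 0.0172
t [ -7.96 -27.    -0.3 ] w [-0.01 -0.01 -0.01] rows>= 6.7
W2 1151 [ 0.5449 -0.1691] r 0.04 [177 204 205 185 116   8 102 154]
W1 869 [ 0.5226 -0.0762] r 0.0402 [175  97   0   1 130 150 146 170]
```

View pics/w18.png

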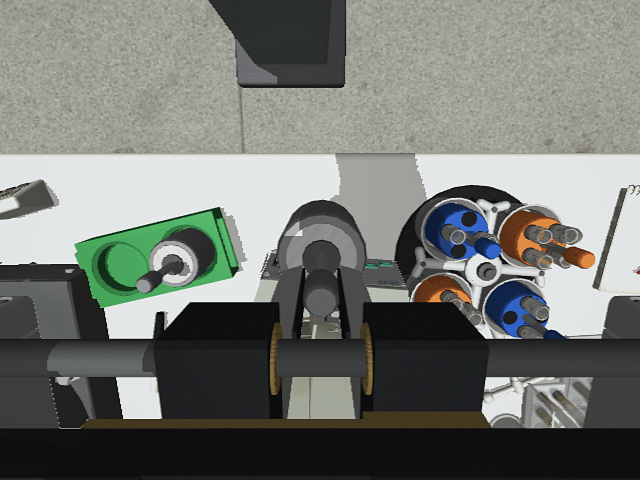

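```bash
python3 -m crank '[{"gripper":-1,"tx":0,"ty":-2,"tz":0,"wx":0,"wy":0,"wz":0},{"gripper":-1,"tx":0,"ty":-6,"tz":0,"wx":0,"wy":0,"wz":0},{"gripper":-1,"tx":0,"ty":-10,"tz":0,"wx":0,"wy":0,"wz":0},{"gripper":-1,"tx":-1,"ty":-14,"tz":0,"wx":0,"wy":0,"wz":0},{"gripper":-1,"tx":-3,"ty":-17,"tz":0,"wx":0,"wy":0,"wz":0},{"gripper":-1,"tx":-5,"ty":-20,"tz":0,"wx":0,"wy":0,"wz":0},{"gripper":-1,"tx":-7,"ty":-23,"tz":0,"wx":0,"wy":0,"wz":0},{"gripper":-1,"tx":-8,"ty":-26,"tz":0,"wx":0,"wy":0,"wz":0},{"gripper":-1,"tx":-8,"ty":-27,"tz":2,"wx":0,"wy":0,"wz":0},{"gripper":-1,"tx":-8,"ty":-27,"tz":5,"wx":0,"wy":0,"wz":0},{"gripper":-1,"tx":-8,"ty":-27,"tz":8,"wx":0,"wy":0,"wz":0},{"gripper":-1,"tx":-8,"ty":-27,"tz":10,"wx":0,"wy":0,"wz":0}]' 25
python3 -m crank '[{"gripper":-1,"tx":0,"ty":0,"tz":0,"wx":0,"wy":0,"wz":0},{"gripper":-1,"tx":0,"ty":0,"tz":0,"wx":0,"wy":0,"wz":0},{"gripper":-1,"tx":0,"ty":0,"tz":0,"wx":0,"wy":0,"wz":0}]' 25
python3 -c "
from h import *
delta(.545,-.170,.154)
c=viewer.camera('wrist');cv2.imwrite('pics/w19.png',c['image'][:,:,::-1])
P=cloud(c); rim(P,'W2',.545,-.170,.038,.034,.045,.003)
"
```

```text
t: 22.73
position: [0.5428, -0.1698, 0.2229]
tool_rot: [-0.003, 0.0, 1.0, 0.0]
contact_force: [0.6, 0.6, -1.4]
width: 0.0173
t: 22.98
position: [0.5449, -0.1701, 0.2282]
tool_rot: [0.0, 0.0, 1.0, -0.0]
contact_force: [-0.1, -0.6, -1.8]
width: 0.0169
t [-0.01  0.02  7.42] w [-0.02  0.01 -0.02] rows>= 1.8
W2 1375 [ 0.5439 -0.1701] r 0.0397 [313 303  85   0   0  66 299 309]
```

View pics/w19.png

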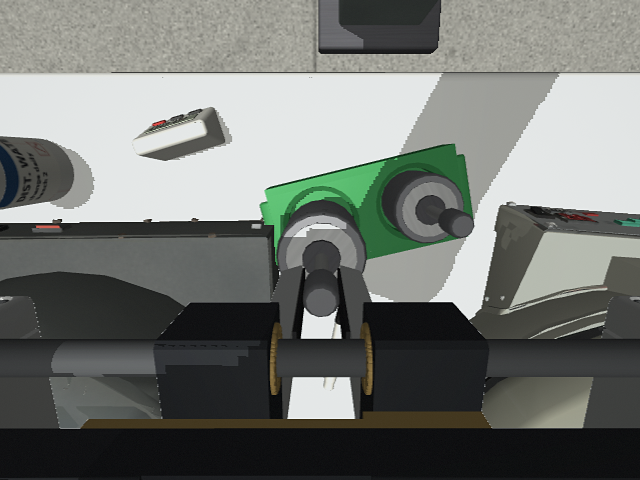

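Aligned over the well. Lowering in two stages.

```bash
python3 -m crank '[{"gripper":-1,"tx":0,"ty":0,"tz":1.5,"wx":0,"wy":0,"wz":0},{"gripper":-1,"tx":0,"ty":0,"tz":3,"wx":0,"wy":0,"wz":0},{"gripper":-1,"tx":0,"ty":0,"tz":4.2,"wx":0,"wy":0,"wz":0},{"gripper":-1,"tx":0,"ty":0,"tz":5.2,"wx":0,"wy":0,"wz":0},{"gripper":-1,"tx":0,"ty":0,"tz":6,"wx":0,"wy":0,"wz":0},{"gripper":-1,"tx":0,"ty":0,"tz":6.4,"wx":0,"wy":0,"wz":0},{"gripper":-1,"tx":0,"ty":0,"tz":6.4,"wx":0,"wy":0,"wz":0},{"gripper":-1,"tx":0,"ty":0,"tz":6.4,"wx":0,"wy":0,"wz":0}]' 25
```

```text
t: 23.7
position: [0.5449, -0.1701, 0.1638]
tool_rot: [0.0, 0.0, 1.0, -0.0]
contact_force: [0.6, 0.9, -1.0]
width: 0.0175
```

```bash
python3 -m crank '[{"gripper":-1,"tx":0,"ty":0,"tz":0.4,"wx":0,"wy":0,"wz":0},{"gripper":-1,"tx":0,"ty":0,"tz":0.8,"wx":0,"wy":0,"wz":0},{"gripper":-1,"tx":0,"ty":0,"tz":1,"wx":0,"wy":0,"wz":0},{"gripper":-1,"tx":0,"ty":0,"tz":1,"wx":0,"wy":0,"wz":0},{"gripper":-1,"tx":0,"ty":0,"tz":1,"wx":0,"wy":0,"wz":0}]' 25
```

```text
t: 24.12
position: [0.545, -0.1699, 0.1538]
tool_rot: [0.0, 0.0, 1.0, 0.0]
contact_force: [-1.2, 0.5, 4.7]
width: 0.0171
```

```bash
python3 -m crank '[{"gripper":0,"tx":0,"ty":0,"tz":0,"wx":0,"wy":0,"wz":0},{"gripper":0,"tx":0,"ty":0,"tz":0,"wx":0,"wy":0,"wz":0},{"gripper":0,"tx":0,"ty":0,"tz":0,"wx":0,"wy":0,"wz":0},{"gripper":0,"tx":0,"ty":0,"tz":0,"wx":0,"wy":0,"wz":0},{"gripper":0,"tx":0,"ty":0,"tz":-2,"wx":0,"wy":0,"wz":0},{"gripper":0,"tx":0,"ty":0,"tz":-5,"wx":0,"wy":0,"wz":0},{"gripper":0,"tx":0,"ty":0,"tz":-9,"wx":0,"wy":0,"wz":0},{"gripper":0,"tx":0,"ty":0,"tz":-12,"wx":0,"wy":0,"wz":0},{"gripper":0,"tx":0,"ty":0,"tz":-12,"wx":0,"wy":0,"wz":0},{"gripper":0,"tx":0,"ty":0,"tz":-12,"wx":0,"wy":0,"wz":0},{"gripper":0,"tx":0,"ty":0,"tz":-12,"wx":0,"wy":0,"wz":0}]' 25
python3 -c "
from h import *
c,P=knobs(lo=.135,hi=.168,box=(.42,.56,-.25,.12))
cv2.imwrite('pics/w20.png',c['image'][:,:,::-1])
c,P=knobs('scene',lo=.143,hi=.168,box=(.42,.62,-.25,.45))
cv2.imwrite('pics/s20.png',cv2.resize(c['image'][120:370,140:510,::-1],None,fx=2,fy=2))
c,P=knobs('top',lo=.12,hi=.168,box=(.42,.62,-.25,.45))
cv2.imwrite('pics/t20.png',cv2.resize(c['image'][190:310,140:520,::-1],None,fx=2,fy=2))
"
```

```text
t: 25.03
position: [0.5444, -0.1698, 0.2729]
tool_rot: [-0.0, 0.0, 1.0, 0.0]
contact_force: [-0.1, -0.7, -0.6]
width: 0.0468
wrist 551 px 434.0 213.0 top med [ 0.5233 -0.0774  0.1599] yrange [-0.0852 -0.0696] [105.   8.  62.]
wrist 455 px 321.0 238.0 top med [ 0.5437 -0.1691  0.1597] yrange [-0.1772 -0.1614] [105.   6.  81.]
scene 359 px 302.0 178.0 top med [0.5913 0.0542 0.1645] yrange [-0.0118  0.1122] [38. 21. 96.]
scene 63 px 367.0 230.0 top med [ 0.5416 -0.1757  0.1565] yrange [-0.1828 -0.166 ] [100.   7.  95.]
top 219 px 286.0 224.0 top med [0.5708 0.0976 0.166 ] yrange [-0.0113  0.1226] [30. 12. 94.]
top 60 px 242.0 219.0 top med [0.6083 0.1871 0.1668] yrange [0.1446 0.2042] [ 30.   9. 111.]
```

View pics/w20.png

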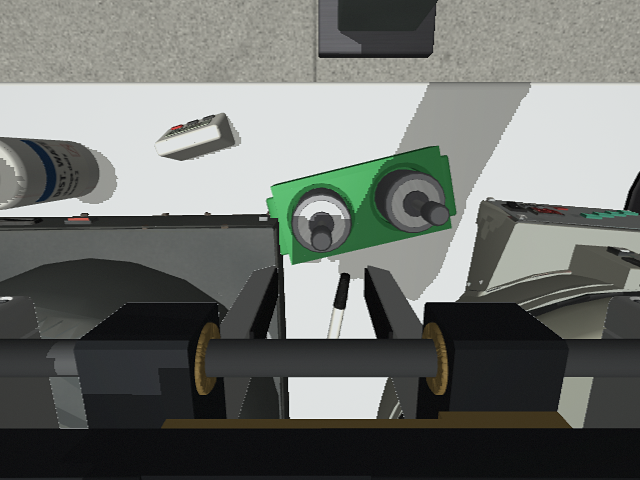

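View pics/s20.png

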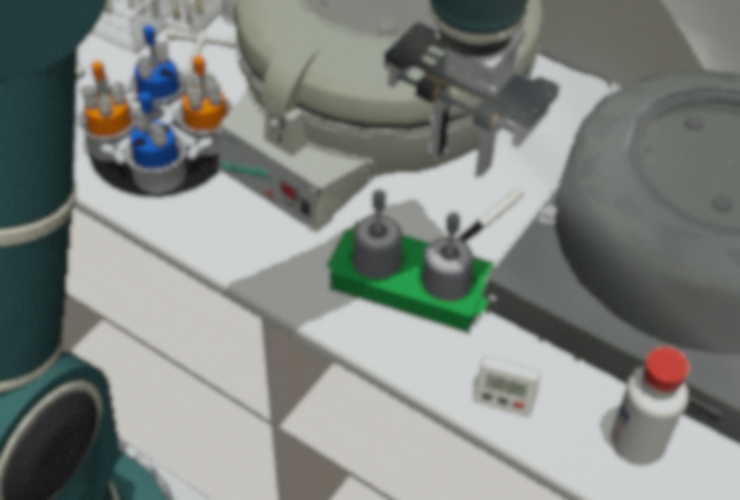

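View pics/t20.png

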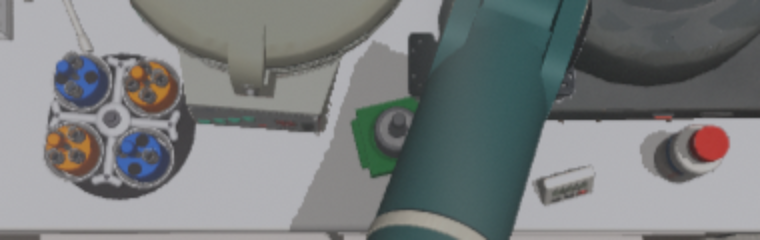

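Blue faces blue and orange faces orange in the rotor. Both blanks' knob tops in the tray read .160 m, the same as the other seated inserts, and the bystanders stand where they were. Handing in.

```bash
python3 -c "
from rig import arm
print(arm.hand_in())"
```

```text
the job is handed in; nothing more can be done
None
```

The rotor is ready for a balanced run, and I handed the job in at about 25 s of the 128 s allowed. It took four moves:
1. The blank from the rotor went to free bench.
2. One orange insert moved across to face its twin.
3. The blue insert from the tray went into the freed bucket.
4. The parked blank went into the empty tray well.

**Last checks:**
- **Layout:** the top, scene and wrist pictures show orange opposite orange, blue opposite blue, and a blank in each tray well.
- **Seating:** each insert I moved met the floor at the expected depth. Its knob top then read 159.7–159.8 mm by the wrist camera, against 158 mm nominal; inserts I had not yet moved read 159.6–159.9 mm.
- **Forces:** the highest I saw between moves was about 10 N.
- **Bystanders:** in the final pictures the wash bottle and timer stand where they were. I judged this by eye and did not measure it.
- **Release:** the gripper is open and about 11 cm above the last blank, touching nothing.

**Problems and disagreements:** one command was refused at the start, before anything moved, because its rows lacked some keys. The fixed cameras put the knobs up to about 4 mm from where the wrist camera did. I used the wrist camera, which matched the gripped knob to about 1 mm.

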